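# Clamp the press die crisscross and enable the press

## Robot

A 6-joint arm with a two-finger parallel gripper is mounted at the origin on the work surface. World frame = base frame: x ahead of the robot, y to its left, z up, the work surface at z = 0. Lengths are in mm, angles in rad, forces in N, time in s.
With the tool pointing down it reaches from about 325 to 925 mm from the base axis. Payload 3.1 kg.
Tool frame: the origin (TCP) lies at the very end of the fingers, on their centre line; the grasp point (between the pads) lies 19 mm behind it; x points along the fingers, z is the direction in which the jaws open and shut, and the axes are right-handed (so a half turn about x gives the same grasp; the last joint's range is limited). The gripper opens to 85 mm and grips with 20 to 120 N. Pads are 22 mm wide; open, the fingers measure 114 mm over their backs; the gripper's body (76 mm by 85 mm) begins 54 mm behind the grasp point. The pads swing forward as they close: fully open they stand 13 mm farther back than shut.
Start: joints at [-1.43, 0.217, 1.613, -0, 1.311, -0.112], TCP at [156.343, -605.141, 192.5] pointing down, gripper open.
Joint ranges: [-2.75, 2.75], [-0.78, 2.1], [0.31, 2.55], [-1.13, 4.27], [0.13, 2.63], [-2.58, 2.58]. Speed limits (rad/s): [2.79, 2.79, 3.14, 3.14, 3.14, 3.14].

## Interface

Orientations are given as [roll, pitch, yaw] about the fixed x, y, z axes, in that order (R = Rz(yaw) Ry(pitch) Rx(roll)).
In Python, from bench import monitor, viewer, manip gives the robot as it stands.
- The arm moves only by the tool move_arm, never from a script. Its argument "motion" is a list that holds one entry, the list of rows, each a list of 6 numbers: the shift along the tool's x, y, z in cm, then the turn, a rotation vector about the tool's x, y, z in rad. A call has 1 to 12 rows; each row shifts and turns the commanded pose from where the row before left it, along the tool's axes as they then stand; what a row does not reach is not made up. A row lasts 1/10 s, in which the tool goes at most 50 mm and 8.59 degrees, less where a joint would pass 70% of its speed; a pose out of reach is approached as far as the arm can. A call is refused whole if a number of a shift passes 5 or a number of a turn 0.15, either way. A call with a gripper value outside its range is refused whole. "fingers" is the gripper's target within -1 to 1 (fully open at 1, half-way at 0, shut at -1), set as the call begins (left out, the last holds). The fingers move at their own pace and stop on an object; "squeeze" is the grip in N (left out, the last holds). Time passes only in rows, so rows that do not move let the fingers close. It gives the time, the measured TCP pose, the force and the opening at its end, in the units of the state.
- monitor.read_state(): the state, without advancing time (a new reading comes with each control period).
- viewer.read_camera(name): name is "scene" or "top" or "wrist"; returns a dict with "color" (480x640x3 uint8, blue, green, red), "depth" (480x640 float32, mm along the optical axis (not along the pixel's ray), 0 where there is no reading), "fx", "fy", "cx", "cy" (pixels), "R" (3x3) and "t" (3): a world point X has camera coordinates R X + t. Camera axes: x right, y down, z forward; pixel columns grow to the right and rows downward; lengths in mm; the calibration is good to about 2 mm. A picture is of the moment at which its call begins.
- manip.job_done(): hands the job in, once; it reports no verdict.
The state is a dict: "t": time; "qpos": joint angles; "qd": joint speeds; "joint_efforts": joint torques, N m; "eef_pos": TCP position; "ee_rot": TCP orientation; "force": force on the tool from outside, world axes, zero at the start; "ft_torque": the same for the moment, N m; "opening": finger opening in mm.
Only numpy, scipy, OpenCV 4.12 (cv2) and the standard library are available. Lean on these libraries where they do the work, as an engineer would, in place of code of your own. Each camera call takes 0.05 s, during which the arm holds its last target.

## Task

Tighten the four wing screws of the press die holder clockwise in two crisscross passes, always going from a corner to the one diagonally opposite before its neighbours: first bring every screw about half-way (orange pointer at its yellow mark), and only then, crisscross again, turn every screw fully home (pointer at its red mark). Only when all four are home, push the green enable lever fully over to its far side, away from the robot. Leave the other things on the table where they are.

Things in the scene. Friction and masses are not known exactly. Their poses are not given: they have to be found in the camera images.
- die_holder: press die holder fixed to the table: blue base 210 x 210 mm, 26 mm high; steel clamp flange 192 mm square on it, top 38 mm above the table; dark round die in the middle, 72 mm across, reaching 72 mm above the table. Origin: centre of its underside, z up, x to its far side, y to its left. Four wing screws at its corners, 70 mm from the centre in x and in y
- screw_nl_grip (a point): near left wing screw: centre of its grip, on the turning axis, 76 mm above the table. The grip is an upright black bar 54 mm long (this point's x), 14 mm thick (its y), from 58 to 88 mm above the table, only a thin stem below it; its end at +x is orange: the pointer
- screw_nr_grip (a point): near right wing screw: centre of its grip, on the turning axis, 76 mm above the table. The grip is an upright black bar 54 mm long (this point's x), 14 mm thick (its y), from 58 to 88 mm above the table, only a thin stem below it; its end at +x is orange: the pointer
- screw_fl_grip (a point): far left wing screw: centre of its grip, on the turning axis, 76 mm above the table. The grip is an upright black bar 54 mm long (this point's x), 14 mm thick (its y), from 58 to 88 mm above the table, only a thin stem below it; its end at +x is orange: the pointer
- screw_fr_grip (a point): far right wing screw: centre of its grip, on the turning axis, 76 mm above the table. The grip is an upright black bar 54 mm long (this point's x), 14 mm thick (its y), from 58 to 88 mm above the table, only a thin stem below it; its end at +x is orange: the pointer
- screw_nl (a joint): turn of the near left wing screw, rad, growing clockwise seen from above (tightening). 0 = loose: pointer 0.8 rad anticlockwise from the die holder's x; 0.85 = half-way, pointer over the yellow mark on the flange; 1.6 = fully home at a rigid stop, pointer over the red mark. Starts between 0 and 0.25; friction about 0.12 N m throughout; stays where left. Diagonal partner: far right
- screw_nr (a joint): turn of the near right wing screw, rad, growing clockwise seen from above (tightening). 0 = loose: pointer 0.8 rad anticlockwise from the die holder's x; 0.85 = half-way, pointer over the yellow mark on the flange; 1.6 = fully home at a rigid stop, pointer over the red mark. Starts between 0 and 0.25; friction about 0.12 N m throughout; stays where left. Diagonal partner: far left
- screw_fl (a joint): turn of the far left wing screw, rad, growing clockwise seen from above (tightening). 0 = loose: pointer 0.8 rad anticlockwise from the die holder's x; 0.85 = half-way, pointer over the yellow mark on the flange; 1.6 = fully home at a rigid stop, pointer over the red mark. Starts between 0 and 0.25; friction about 0.12 N m throughout; stays where left. Diagonal partner: near right
- screw_fr (a joint): turn of the far right wing screw, rad, growing clockwise seen from above (tightening). 0 = loose: pointer 0.8 rad anticlockwise from the die holder's x; 0.85 = half-way, pointer over the yellow mark on the flange; 1.6 = fully home at a rigid stop, pointer over the red mark. Starts between 0 and 0.25; friction about 0.12 N m throughout; stays where left. Diagonal partner: near left
- enable (a joint): enable lever, rad: 0 = off, leaning about 0.5 rad from upright towards its box's -x; 1.0 = fully over, leaning as far towards the box's +x, at a stop. Starts between 0 and 0.1; friction about 0.06 N m, stays where it is left
- enable_box: grey box 120 x 100 mm, 40 mm high, fixed to the table on the left or the right of the die holder, carrying the yellow lever block with the green lever in the middle of its top. Origin at the centre of its underside, z up; its +x is the way the lever is pushed (away from the robot, within 0.3 rad)
- bin_mid (a point): bystander: loose empty blue bin 140 x 100 x 50 mm, on the other side of the die holder from the enable box; its centre
- jar_mid (a point): bystander: loose glass jar 60 mm across, 75 mm high; its centre
- punch_mid (a point): bystander: loose spare steel punch 38 mm across, 62 mm high, standing; its centre
- bracket_mid (a point): bystander: loose aluminium angle bracket 90 x 50 mm with a 49 mm upright flange; point 10 mm above the table at its middle
- wrench_grip (a point): bystander: loose steel wrench lying on the table; middle of its handle
- driver_grip (a point): bystander: loose screwdriver with an orange handle lying on the table; middle of its handle
- enable_tip (a point): centre of the green ball (26 mm across) at the free end of the enable lever. It is 80 mm from the lever's pivot, which lies over the box's centre, 62 mm above the table; between them is a steel rod 10 mm thick. The yellow block under the lever is 70 x 50 mm and reaches 65 mm above the table, round its pivot 75 mm
Not all that is in view belongs to the job. Leave any purple look-alike of the enable_box alone.

How it is judged (in metres and radians):
On the way, in this order (a step that is already met when the one before it is completed fails the run):
1. all four screws brought to about half-way (joint values 0.55 to 1.2) (value of joint screw_nl between 0.55 and 1.2 rad and value of joint screw_nr between 0.55 and 1.2 rad and value of joint screw_fl between 0.55 and 1.2 rad and value of joint screw_fr between 0.55 and 1.2 rad), for 0.1 s.
2. all four screws turned fully home (joint values above 1.44) (value of joint each of screw_nl, screw_nr, screw_fl, screw_fr above 1.44 rad), for 0.1 s.
3. enable lever pushed over (above 0.8) (value of joint enable above 0.8 rad), for 0.1 s.
At the end, for the whole second after the job is handed in: all four wing screws within 0.16 rad of their stops (joint values above 1.44), the enable lever fully over (above 0.8 of its 1.0 rad), and every loose bystander within 30 mm of where it started (all of step 2 and value of joint enable above 0.8 rad and not (distance of any of bin_mid, jar_mid, punch_mid, bracket_mid, wrench_grip, driver_grip from where it was at the start of the episode above 0.03 m)); the robot touches nothing.
It fails at once if a screw turned well past half-way (above 1.2) while another is not yet near half-way (below 0.55) (value of joint any of screw_nl, screw_nr, screw_fl, screw_fr above 1.2 rad and value of joint any of screw_nl, screw_nr, screw_fl, screw_fr below 0.55 rad).
It fails at once if first pass not crisscross: two neighbouring screws past 0.5 while the other two are below 0.5 ((value of joint each of screw_nl, screw_nr above 0.5 rad and value of joint each of screw_fl, screw_fr below 0.5 rad) or (value of joint each of screw_nl, screw_fl above 0.5 rad and value of joint each of screw_nr, screw_fr below 0.5 rad) or (value of joint each of screw_fl, screw_fr above 0.5 rad and value of joint each of screw_nl, screw_nr below 0.5 rad) or (value of joint each of screw_nr, screw_fr above 0.5 rad and value of joint each of screw_nl, screw_fl below 0.5 rad)).
It fails at once if second pass not crisscross: two neighbouring screws past 1.3 while the other two are below 1.3 ((value of joint each of screw_nl, screw_nr above 1.3 rad and value of joint each of screw_fl, screw_fr below 1.3 rad) or (value of joint each of screw_nl, screw_fl above 1.3 rad and value of joint each of screw_nr, screw_fr below 1.3 rad) or (value of joint each of screw_fl, screw_fr above 1.3 rad and value of joint each of screw_nl, screw_nr below 1.3 rad) or (value of joint each of screw_nr, screw_fr above 1.3 rad and value of joint each of screw_nl, screw_fl below 1.3 rad)).
It fails at once if the enable lever pushed (above 0.4) before all screws are home (above 1.44) (value of joint enable above 0.4 rad and value of joint any of screw_nl, screw_nr, screw_fl, screw_fr below 1.44 rad).
It fails at once if a loose bystander moved more than 30 mm (distance of any of bin_mid, jar_mid, punch_mid, bracket_mid, wrench_grip, driver_grip from where it was at the start of the episode above 0.03 m).
It also fails if it takes over 72 s, if anything falls off the work surface, if the arm or the gripper's body presses on something with over 40 N, if the wrist force passes 120 N, or if a joint passes its speed limit or range.

## Working session

There is one attempt and no reset: what is moved stays moved. The work goes in short steps, Python scripts to look and compute and a tool call to move; the robot and the scene stay as the last step left them, time stands still between calls to the robot, and variables do not carry over. Pictures are saved under pics/ and viewed, and the job is handed in when it is done.

Besides the shell and the picture viewer there is one more tool, called as name(argument=value, ...) on one line, values as JSON. move_arm: Moves the arm, as the interface text tells. Its arguments: {"type":"object","properties":{"motion":{"type":"array","items":{"type":"array","items":{"type":"array","items":{"type":"number"}}}},"fingers":{"type":"number"},"squeeze":{"type":"number"}},"required":["motion"]}

```bash
ls; mkdir -p pics; python3 - <<'E'
from bench import monitor, viewer
import cv2,numpy as np
print(monitor.read_state())
for n in ["scene","top"]:
    c=viewer.read_camera(n); cv2.imwrite(f"pics/{n}0.png",c["color"]); np.savez(f"{n}0.npz",**c)
    print(n,c["fx"],c["cx"],c["cy"],c["R"],c["t"])
E
```

```text
pics
{'t': 0.0, 'qpos': array([-1.43021003e+00,  2.17762199e-01,  1.61494739e+00, -1.54826484e-05,
        1.31128530e+00, -1.12220210e-01]), 'qd': array([-0.0011331 ,  0.00083716,  0.00033815, -0.00042218,  0.00117702,
        0.00077436]), 'joint_efforts': array([-2.21937233e-03, -3.96852815e+01, -3.03851438e+01, -2.79405722e-04,
        9.71097703e-03,  1.10332458e-06]), 'eef_pos': array([ 156.20197608, -604.22368517,  191.15646555]), 'ee_rot': array([3.03559767, 1.56839405, 1.71761184]), 'force': array([-0.26305283,  0.04088192,  0.54981617]), 'ft_torque': array([0.00972441, 0.00210322, 0.01289861]), 'opening': 85.34238952119894}
scene 469.0958392936794 310.3076096870574 234.85619998481258 [[-0.26371715  0.96458718  0.00498437]
 [ 0.67798571  0.18903126 -0.71035383]
 [-0.6861404  -0.18395315 -0.70382711]] [ 100.5180998  -292.72354632 1477.20566886]
top 469.55756846834555 327.3938249847231 248.60236111258916 [[ 0.09443717 -0.99552618 -0.00304098]
 [-0.97374466 -0.09173454 -0.20834134]
 [ 0.2071303   0.0226363  -0.97805145]] [ -21.44998752  523.64741947 1102.59891881]
```

View pics/scene0.png

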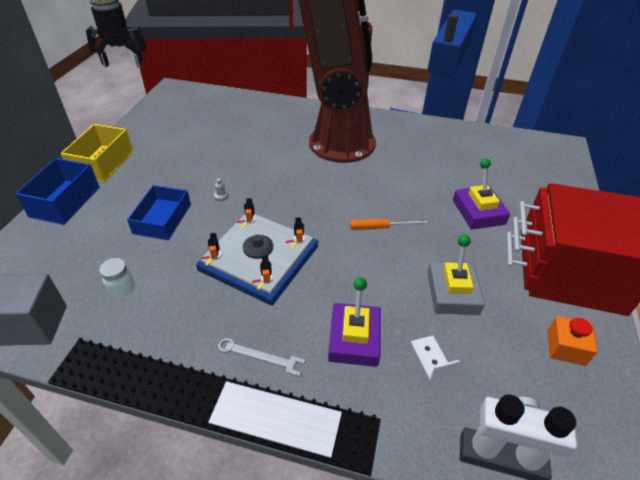

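View pics/top0.png

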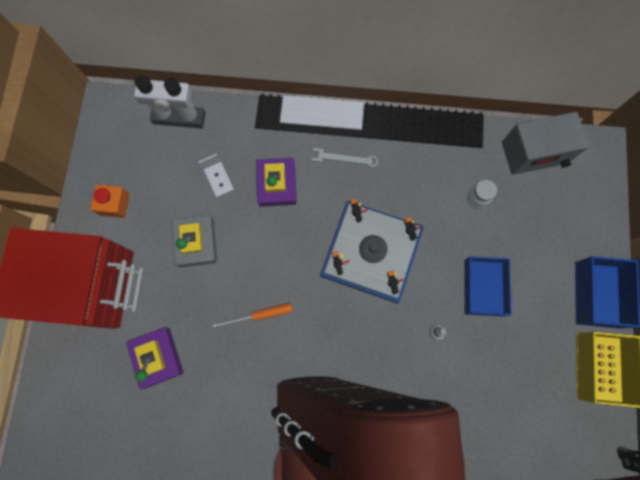

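The top view (robot at the bottom, x up, y left) shows the die holder at about (372,248), the grey enable box at (193,240), and purple look-alikes at (277,180) and (153,357). The bin is at (488,286), the jar at (484,190) and the punch at (438,331). Next I'll measure the holder, the box and the screws.

```bash
cat > h.py <<'E'
import numpy as np,cv2
def cloud(c):
    v,u=np.mgrid[0:480,0:640]; d=c["depth"]
    P=np.stack([(u-c["cx"])/c["fx"]*d,(v-c["cy"])/c["fy"]*d,d],-1)
    return (P-c["t"])@c["R"]   # R^T(P-t)
def ray(c,u,v,z):
    d=np.array([(u-c["cx"])/c["fx"],(v-c["cy"])/c["fy"],1.])@c["R"]; o=-c["t"]@c["R"]
    return o+d*(z-o[2])/d[2]
E
python3 - <<'E'
from h import *
for n in ["top","scene"]:
    c=dict(np.load(n+"0.npz")); X=cloud(c); hsv=cv2.cvtColor(c["color"],cv2.COLOR_BGR2HSV)
    ok=c["depth"]>0
    # holder: flange+blue
    if n=="top": roi=(slice(190,310),slice(310,430)); box=(slice(205,275),slice(165,225))
    else: roi=(slice(190,305),slice(190,325)); box=(slice(230,315),slice(425,490))
    Xr=X[roi].reshape(-1,3); m=ok[roi].ravel()&(abs(Xr[:,2]-38)<5)
    r=cv2.minAreaRect(Xr[m][:,:2].astype(np.float32)); print(n,"flange",r,np.median(Xr[m][:,2]))
    m=ok[roi].ravel()&(abs(Xr[:,2]-32)<12)
    print("base",cv2.minAreaRect(Xr[m][:,:2].astype(np.float32)))
    m=ok[roi].ravel()&(abs(Xr[:,2]-82)<12)
    D=Xr[m]; print(len(D))
    if len(D):
        from scipy.cluster.hierarchy import fcluster,linkage
        l=fcluster(linkage(D[:,:2]),12,'distance')
        for k in set(l):
            q=D[l==k]; print(k,len(q),q.mean(0).round(1),cv2.minAreaRect(q[:,:2].astype(np.float32)))
    Xb=X[box].reshape(-1,3); m=ok[box].ravel()&(abs(Xb[:,2]-40)<5)
    print("box",cv2.minAreaRect(Xb[m][:,:2].astype(np.float32)),np.median(Xb[m][:,2]))
    h=hsv[box].reshape(-1,3); g=(h[:,0]>45)&(h[:,0]<80)&(h[:,1]>120)
    print("green ball",np.median(Xb[g],0),g.sum())
    # orange
    h=hsv[roi]; mo=((h[...,0]>3)&(h[...,0]<17)&(h[...,1]>150)&(h[...,2]>100)).astype(np.uint8)
    nn,lab,st,ce=cv2.connectedComponentsWithStats(mo)
    for i in range(1,nn):
        q=X[roi][lab==i]; print("orange",st[i,4],ce[i]+[roi[1].start,roi[0].start],np.median(q,0).round(1))
    im=cv2.resize(c["color"][roi],None,fx=5,fy=5,interpolation=cv2.INTER_CUBIC); cv2.imwrite(f"pics/{n}z.png",im[:600,:800])
E
```

```text
top flange ((537.81494140625, -84.69945526123047), (192.29115295410156, 203.03390502929688), 75.43359375) 37.47916847157388
base ((536.8997802734375, -84.38341522216797), (209.77647399902344, 210.5956573486328), 75.89784240722656)
748
1 170 [485.5   0.6  86.5] ((486.3880920410156, 0.2273082733154297), (55.016571044921875, 22.034536361694336), 10.818827629089355)
2 182 [ 587.1 -167.9   85.4] ((587.9755249023438, -168.67881774902344), (54.0774040222168, 22.09740447998047), 12.19931411743164)
3 167 [620.3 -33.1  85.6] ((622.111083984375, -33.00162887573242), (54.04940414428711, 21.888744354248047), 29.48579978942871)
4 183 [ 451.9 -134.3   86. ] ((452.52398681640625, -134.6049041748047), (54.56354904174805, 22.942825317382812), 29.177330017089844)
5 46 [536.5 -84.9  72.2] ((537.310302734375, -85.2034912109375), (19.944190979003906, 18.51123046875), 81.94728088378906)
box ((519.0479125976562, 368.6707763671875), (120.90242767333984, 100.31444549560547), 12.808691024780273) 39.4085723139235
green ball [485.56621399 358.81216713 145.01161712] 63
orange 18 [353.44444444 201.27777778] [640.2
[... 783 characters left out ...]
29641723633), 13.47226333618164)
4 197 [627.1 -31.6  84.6] ((623.6105346679688, -33.43278503417969), (55.942970275878906, 23.10855484008789), 10.3447265625)
5 40 [537.8 -83.7  71.4] ((538.4505004882812, -83.76459503173828), (21.52988624572754, 18.318466186523438), 20.458066940307617)
box ((519.1869506835938, 368.2607421875), (122.75394439697266, 99.40362548828125), 13.264656066894531) 37.983173560430515
green ball [494.30439064 360.06360282 140.60996959] 109
orange 67 [248.41791045 214.10447761] [ 476.3 -127.3   78.1]
orange 71 [299.02816901 234.33802817] [510.4   8.4  80.7]
orange 73 [212.79452055 251.1369863 ] [ 611.6 -159.9   79.6]
orange 77 [265.84415584 274.77922078] [645.4 -24.8  81.7]
```

View pics/topz.png

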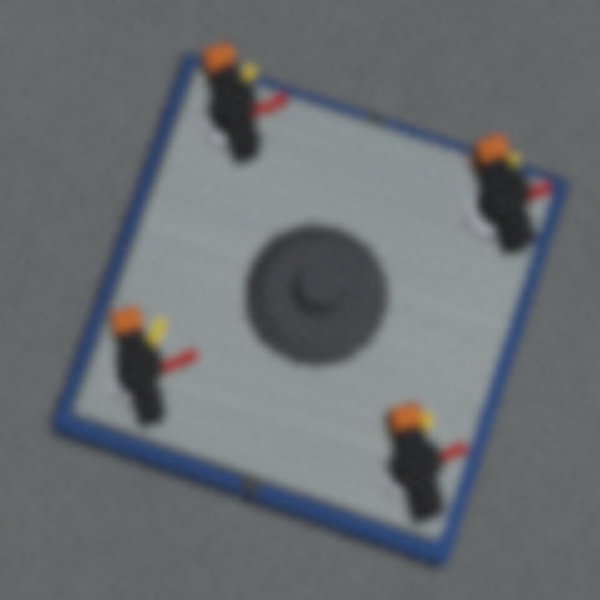

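View pics/scenez.png

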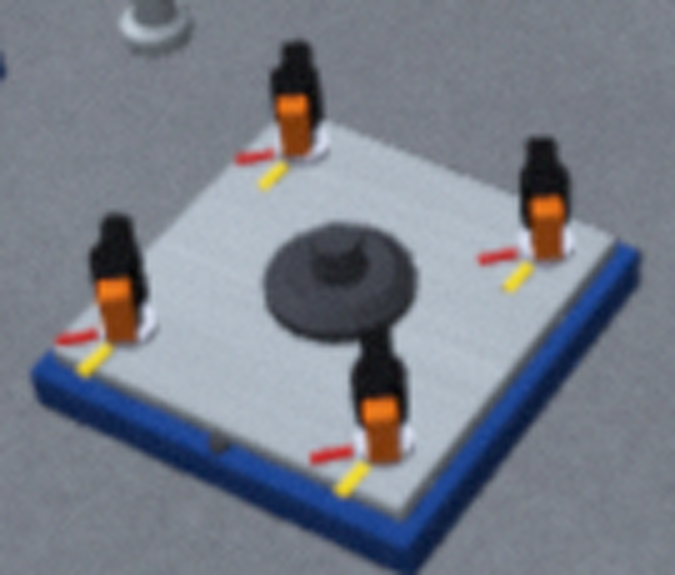

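```bash
cat >> h.py <<'E'
from scipy.spatial.transform import Rotation as Ro
def tool():
    from bench import monitor
    s=monitor.read_state(); return s,np.array(s["eef_pos"]),Ro.from_euler("xyz",s["ee_rot"])
SC=dict(nl=(486.9,.4),nr=(452.7,-134.8),fl=(622.3,-33),fr=(588.2,-168.6))
def go(x,y,z,jaw):
    """print shift (cm, in present tool axes) and rotation vector to pose pointing down, tool z (jaw) at world angle jaw"""
    s,p,R=tool()
    best=None
    for j in (jaw,jaw+np.pi):
        zx=np.array([np.cos(j),np.sin(j),0]);xx=np.array([0,0,-1.]);M=np.c_[xx,np.cross(zx,xx),zx]
        rv=(R.inv()*Ro.from_matrix(M)).as_rotvec()
        sh=R.inv().apply(np.array([x,y,z])-p)/10
        a=R.as_matrix()[:,2]
        print("t %.2f q1 %.2f q6 %.2f jaw now %.3f  shift cm %s rot %s dist %.1f"%(s["t"],s["qpos"][0],s["qpos"][5],np.arctan2(a[1],a[0]),sh.round(2),rv.round(3),10*np.linalg.norm(sh)))
E
python3 -c "
from h import *
go(*SC['nl'],160,.39+np.pi/2)"
```

```text
t 0.10 q1 -1.43 q6 -0.11 jaw now -1.318  shift cm [  3.25  47.14 -50.27] rot [ 3.004e+00 -1.000e-03  3.000e-03] dist 689.9
t 0.10 q1 -1.43 q6 -0.11 jaw now -1.318  shift cm [  3.25  47.14 -50.27] rot [-0.137 -0.002 -0.   ] dist 689.9
```

move_arm(motion=[[[0,3.3,-3.5,0,0,0],[0,3.3,-3.5,0,0,0],[0,3.3,-3.5,0,0,0],[0,3.3,-3.5,0,0,0],[0,3.3,-3.5,0,0,0],[0,3.3,-3.5,0,0,0],[0,3.3,-3.5,0,0,0],[0,3.3,-3.5,0,0,0],[0,3.3,-3.5,0,0,0],[0,3.3,-3.5,0,0,0],[0,3.3,-3.5,0,0,0],[0,3.3,-3.5,0,0,0]]], fingers=0, squeeze=60)

```text
t: 1.3
eef_pos: [435.0, -97.4, 192.3]
ee_rot: [-0.021, 1.571, -1.338]
force: [-0.2, -1.1, -0.0]
opening: 42.6
```

```bash
python3 -c "
from h import *
go(*SC['nl'],160,.39+np.pi/2)"
```

```text
t 1.30 q1 -0.38 q6 0.94 jaw now -1.318  shift cm [ 3.23  7.47 -8.17] rot [ 3.004  0.    -0.   ] dist 115.4
t 1.30 q1 -0.38 q6 0.94 jaw now -1.318  shift cm [ 3.23  7.47 -8.17] rot [-0.137  0.     0.   ] dist 115.4
```

move_arm(motion=[[[0,2.5,-2.7,0,0,0],[0,2.5,-2.7,0,0,0],[0,2.5,-2.8,0,0,0],[0,0,0,-0.149,0,0],[0,0,0,-0.149,0,0],[0,0,0,-0.149,0,0],[0,0,0,-0.149,0,0],[0,0,0,-0.149,0,0],[0,0,0,-0.149,0,0],[0,0,0,-0.149,0,0],[0,0,0,-0.149,0,0],[0,0,0,-0.149,0,0]]])

```text
t: 2.5
eef_pos: [486.3, -1.2, 191.9]
ee_rot: [2.954, 1.57, 2.983]
force: [0.5, -0.2, 0.9]
opening: 42.6
```

move_arm(motion=[[[0,0,0,-0.149,0,0],[0,0,0,-0.149,0,0],[0,0,0,-0.149,0,0],[0,0,0,-0.149,0,0],[0,0,0,-0.149,0,0],[0,0,0,-0.149,0,0],[0,0,0,-0.149,0,0],[0,0,0,-0.149,0,0],[0,0,0,-0.149,0,0],[0,0,0,-0.149,0,0],[0,0,0,-0.149,0,0],[0,0,0,-0.149,0,0]]])

```text
t: 3.7
eef_pos: [486.3, -1.2, 191.9]
ee_rot: [1.177, 1.57, 2.995]
force: [-0.1, 0.7, 0.3]
opening: 42.6
```

```bash
python3 - <<'E'
from h import *
go(*SC['nl'],60,.39+np.pi/2)
from bench import viewer
c=viewer.read_camera("wrist"); cv2.imwrite("pics/w1.png",c["color"]); np.savez("w1.npz",**c)
E
```

```text
t 3.70 q1 -0.15 q6 -1.96 jaw now 1.817  shift cm [13.19 -0.11  0.14] rot [-0.144  0.001 -0.001] dist 131.9
t 3.70 q1 -0.15 q6 -1.96 jaw now 1.817  shift cm [13.19 -0.11  0.14] rot [ 2.998e+00 -2.000e-03 -1.000e-03] dist 131.9
```

View pics/w1.png

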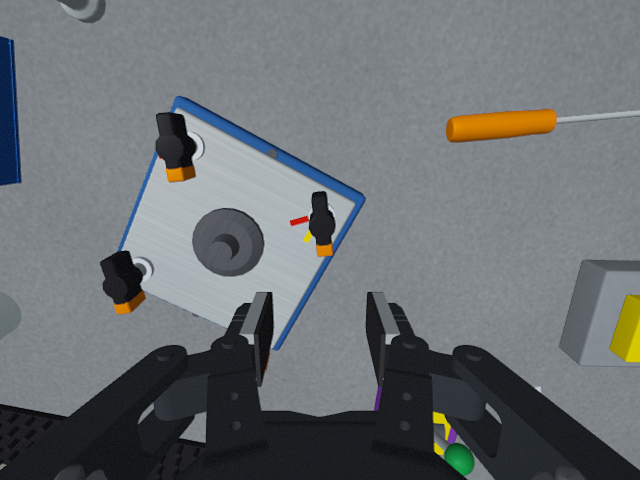

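The wrist view shows the nl bar at (322,225), lined up between the pads, with its orange end at (325,250). I'll refine all the visible screws from this close view.

```bash
cat >> h.py <<'E'
from scipy.cluster.hierarchy import fcluster,linkage
def bars(c,zmin=80,zmax=94):
    X=cloud(c); hsv=cv2.cvtColor(c["color"],cv2.COLOR_BGR2HSV)
    m=(c["depth"]>0)&(X[...,2]>zmin)&(X[...,2]<zmax)
    for k,(sx,sy) in SC.items():
        mm=m&(np.hypot(X[...,0]-sx,X[...,1]-sy)<34)
        if mm.sum()<60: continue
        q=X[mm]; h=hsv[mm]; o=(h[:,0]>3)&(h[:,0]<17)&(h[:,1]>140)&(h[:,2]>80)
        u,v,w=np.linalg.svd(q[:,:2]-q[:,:2].mean(0),full_matrices=False)
        d=w[0]; 
        if o.sum() and (q[o][:,:2].mean(0)-q[:,:2].mean(0))@d<0: d=-d
        e=(q[:,:2]-q[:,:2].mean(0))@d; f=(q[:,:2]-q[:,:2].mean(0))@[-d[1],d[0]]
        cen=q[:,:2].mean(0)+d*(e.max()+e.min())/2+np.array([-d[1],d[0]])*(f.max()+f.min())/2
        a=np.arctan2(d[1],d[0]); print(k,mm.sum(),o.sum(),"cen",cen.round(1),"len %.0f w %.0f ang %.3f q %.2f z %.0f"%(np.ptp(e),np.ptp(f),a,.8-.245-a,np.median(q[:,2])))
E
python3 - <<'E'
from h import *
for n in("w1","top0"): bars(dict(np.load(n+".npz")))
E
```

```text
nl 1157 31 cen [4.845e+02 4.000e-01] len 54 w 23 ang 0.350 q 0.20 z 87
nr 1565 74 cen [ 450.8 -134.9] len 55 w 23 ang 0.319 q 0.24 z 87
fr 1216 76 cen [ 586.3 -169. ] len 54 w 24 ang 0.393 q 0.16 z 87
nl 158 19 cen [486.6   0.5] len 55 w 23 ang 0.346 q 0.21 z 87
nr 168 22 cen [ 452.4 -134.7] len 55 w 23 ang 0.310 q 0.25 z 87
fl 150 21 cen [622.6 -33.3] len 56 w 22 ang 0.381 q 0.17 z 87
fr 158 23 cen [ 588.2 -169. ] len 54 w 23 ang 0.390 q 0.17 z 87
```

```bash
python3 - <<'E'
from h import *
c=dict(np.load("w1.npz")); X=cloud(c)
cv2.imwrite("pics/w1z.png",cv2.convertScaleAbs(cv2.resize(c["color"][90:330,90:350],None,fx=2.3,fy=2.3,interpolation=cv2.INTER_CUBIC),alpha=2,beta=30))
for k in("nr","nl"):
    sx,sy=SC[k]; sx-=1
    for z in range(60,96,4):
        m=(abs(X[...,2]-z)<2)&(np.hypot(X[...,0]-sx,X[...,1]-sy)<34)
        q=X[m][:,:2]-[sx,sy]; a=.335; e=q@[np.cos(a),np.sin(a)]; f=q@[-np.sin(a),np.cos(a)]
        if len(q): print(k,z,m.sum(),"e",e.min().round(),e.max().round(),"f",f.min().round(),f.max().round(), "f at |e|>14:",f[abs(e)>14].min().round() if (abs(e)>14).any() else 0,f[abs(e)>14].max().round() if (abs(e)>14).any() else 0)
E
```

```text
nr 60 52 e -28.0 25.0 f 5.0 12.0 f at |e|>14: 5.0 7.0
nr 64 107 e -28.0 26.0 f 5.0 12.0 f at |e|>14: 5.0 7.0
nr 68 114 e -28.0 26.0 f 4.0 12.0 f at |e|>14: 4.0 7.0
nr 72 114 e -28.0 26.0 f 5.0 12.0 f at |e|>14: 5.0 8.0
nr 76 116 e -28.0 25.0 f 5.0 12.0 f at |e|>14: 5.0 7.0
nr 80 125 e -27.0 26.0 f 5.0 12.0 f at |e|>14: 5.0 8.0
nr 84 202 e -28.0 26.0 f -10.0 12.0 f at |e|>14: -7.0 8.0
nr 88 1297 e -28.0 26.0 f -12.0 12.0 f at |e|>14: -7.0 8.0
nl 60 7 e -28.0 -8.0 f -8.0 11.0 f at |e|>14: 1.0 5.0
nl 64 18 e -28.0 -3.0 f -10.0 12.0 f at |e|>14: -5.0 6.0
nl 68 18 e -28.0 -6.0 f -10.0 11.0 f at |e|>14: -6.0 5.0
nl 72 13 e -28.0 -7.0 f -10.0 9.0 f at |e|>14: -2.0 6.0
nl 76 21 e -28.0 -2.0 f -10.0 12.0 f at |e|>14: -6.0 6.0
nl 80 21 e -28.0 -4.0 f -11.0 11.0 f at |e|>14: -7.0 7.0
nl 84 100 e -28.0 20.0 f -11.0 12.0 f at |e|>14: -7.0 8.0
nl 88 1048 e -28.0 26.0 f -11.0 12.0 f at |e|>14: -6.0 8.0
```

View pics/w1z.png

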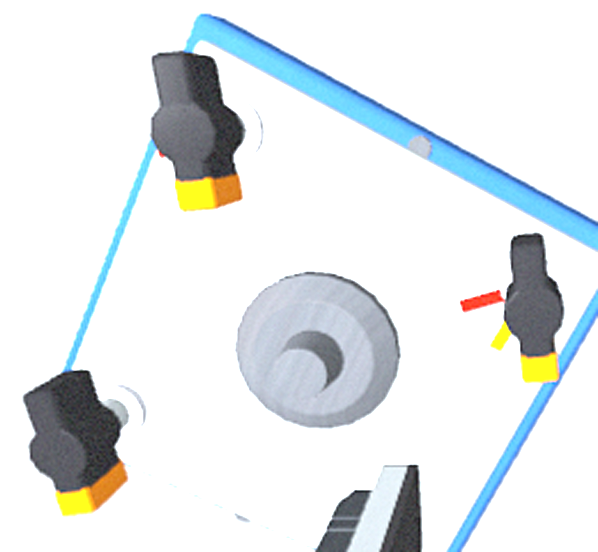

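move_arm(motion=[[[3,0,0.15,-0.1,0,0],[4,0,0,0,0,0],[4,0,0,0,0,0],[2.2,0,0,0,0,0],[0,0,0,0,0,0]]])

```text
t: 4.25
eef_pos: [481.8, 0.8, 56.2]
ee_rot: [1.092, 1.561, 3.001]
force: [-0.9, 0.4, 0.2]
opening: 43.0
```

move_arm(motion=[[[0,0,0,0,0,0],[0,0,0,0,0,0],[0,0,0,0,0,0],[0,0,0,0,0,0]]], fingers=-1, squeeze=60)

```text
t: 4.65
eef_pos: [487.8, -0.0, 62.1]
ee_rot: [-2.059, 1.568, -0.149]
force: [0.1, -0.6, -0.0]
opening: -0.2
```

```bash
python3 - <<'E'
from h import *
s,p,R=tool(); print(s["force"],s["ft_torque"],s["opening"])
go(*SC['nl'],60,1.92)
E
```

```text
[ 0.06681428 -0.58473351 -0.03732082] [-0.06281815  0.04262125 -0.00182389] -0.22728612440180437
t 4.65 q1 -0.14 q6 -2.05 jaw now 1.911  shift cm [0.21 0.07 0.07] rot [-0.009 -0.001  0.003] dist 2.3
t 4.65 q1 -0.14 q6 -2.05 jaw now 1.911  shift cm [0.21 0.07 0.07] rot [3.132e+00 4.000e-03 2.000e-03] dist 2.3
```

```bash
python3 - <<'E'
from h import *
from bench import viewer
c=viewer.read_camera("wrist"); cv2.imwrite("pics/w2.png",c["color"])
c=viewer.read_camera("scene"); cv2.imwrite("pics/s2.png",cv2.resize(c["color"][150:330,160:400],None,fx=3,fy=3))
c=viewer.read_camera("top"); cv2.imwrite("pics/t2.png",cv2.resize(c["color"][170:330,280:480],None,fx=3,fy=3));
E
```

```text
(no output)
```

View pics/w2.png

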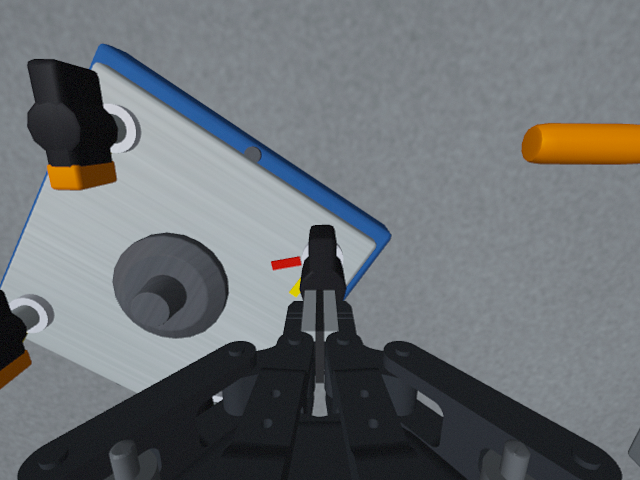

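View pics/s2.png

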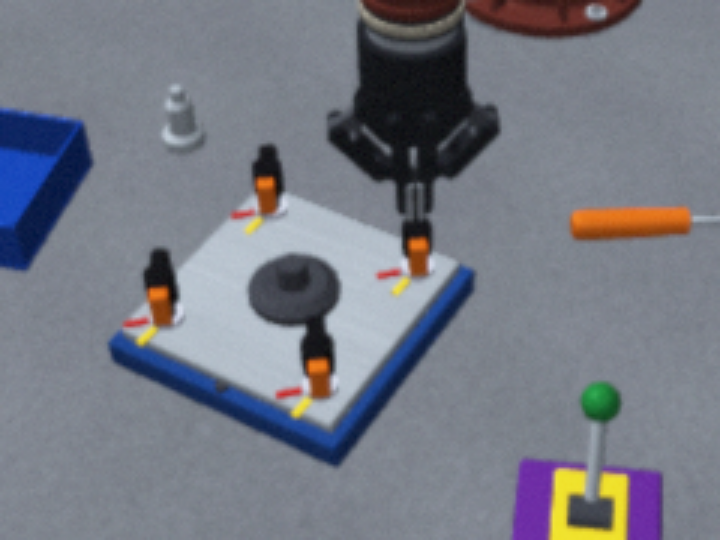

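```bash
python3 - <<'E'
from h import *
from bench import viewer,monitor
for n in("scene","top","wrist"):
    c=viewer.read_camera(n); X=cloud(c); np.savez(n+"3.npz",**c)
    m=(c["depth"]>0)&(np.hypot(X[...,0]-487,X[...,1])<45)&(X[...,2]>50)&(X[...,2]<180)
    q=X[m]
    print(n)
    for z in range(55,150,8):
        k=q[abs(q[:,2]-z)<4]
        if len(k): print(z,len(k),k.min(0).round(0)[:2],k.max(0).round(0)[:2])
print(monitor.read_state())
E
```

```text
scene
55 7 [487.  -6.] [511.  12.]
63 22 [485. -10.] [514.  15.]
71 23 [488.  -9.] [514.  15.]
79 25 [487.  -9.] [514.  15.]
87 83 [477. -11.] [514.  15.]
103 12 [495. -10.] [499.   9.]
111 35 [488. -14.] [504.  14.]
119 29 [487. -12.] [499.  15.]
127 41 [488. -11.] [500.  15.]
135 29 [480. -11.] [502.  15.]
143 52 [486. -26.] [509.  33.]
top
63 2 [476.   5.] [480.  10.]
71 2 [470.   2.] [477.   7.]
79 3 [470.   2.] [477.   8.]
87 35 [463. -13.] [476.   5.]
wrist
63 129 [458. -15.] [488.  11.]
71 178 [458. -14.] [489.  11.]
79 199 [458. -15.] [489.  11.]
87 1796 [458. -14.] [492.  12.]
103 171 [474. -14.] [484.   9.]
111 544 [474. -15.] [485.  10.]
119 627 [473. -15.] [485.  10.]
127 722 [474. -15.] [485.  10.]
135 936 [471. -17.] [497.  13.]
143 1801 [465. -34.] [499.  27.]
{'t': 4.95, 'qpos': array([-1.44018268e-01,  8.28926167e-02,  2.03678078e+00,  3.00385587e-05,
        1.02161332e+00, -2.05500803e+00]), 'qd': array([ 0.00031184,  0.00443702, -0.00013719,  0.00212168, -0.00302673,
       -0.00016546]), 'joint_efforts': array([ 7.61831387e-06, -2.94549125e+01, -2.58691567e+01, -2.64106702e-04,
       -3.50107119e-03,  4.17869742e-04]), 'eef_pos': array([4.86545438e+02, 1.81218039e-01, 6.06898407e+01]), 'ee_rot': array([-1.97144011,  1.57048932, -0.06046602]), 'force': array([-0.14862162, -0.39494592,  0.02462054]), 'ft_torque': array([ 0.02988484, -0.01136478, -0.0088986 ]), 'opening': 0.16599894928744308}
```

```bash
python3 - <<'E'
from h import *
for n in("scene","wrist"):
    c=dict(np.load(n+"3.npz")); X=cloud(c)
    m=(c["depth"]>0)&(np.hypot(X[...,0]-487,X[...,1])<25)&(X[...,2]>60)&(X[...,2]<160)
    h,e=np.histogram(X[m][:,2],bins=np.arange(60,160,2)); print(n,dict(zip(e[:-1].astype(int),h)))
    u=300 if n=="scene" else 312
    col=[(v,c["depth"][v,u].round(),X[v,u].round()) for v in (range(195,240,2) if n=="scene" else range(230,420,8))]
    for r in col: print(*r)
c=dict(np.load("scene3.npz")); cv2.imwrite("pics/s3z.png",cv2.resize(c["color"][165:255,250:350],None,fx=6,fy=6,interpolation=cv2.INTER_CUBIC))
E
```

```text
scene {np.int64(60): np.int64(3), np.int64(62): np.int64(1), np.int64(64): np.int64(5), np.int64(66): np.int64(1), np.int64(68): np.int64(3), np.int64(70): np.int64(1), np.int64(72): np.int64(6), np.int64(74): np.int64(2), np.int64(76): np.int64(4), np.int64(78): np.int64(2), np.int64(80): np.int64(4), np.int64(82): np.int64(6), np.int64(84): np.int64(22), np.int64(86): np.int64(39), np.int64(88): np.int64(10), np.int64(90): np.int64(0), np.int64(92): np.int64(0), np.int64(94): np.int64(0), np.int64(96): np.int64(0), np.int64(98): np.int64(0), np.int64(100): np.int64(4), np.int64(102): np.int64(1), np.int64(104): np.int64(4), np.int64(106): np.int64(7), np.int64(108): np.int64(9), np.int64(110): np.int64(9), np.int64(112): np.int64(8), np.int64(114): np.int64(9), np.int64(116): np.int64(7), np.int64(118): np.int64(10), np.int64(120): np.int64(6), np.int64(122): np.int64(5), np.int64(124): np.int64(10), np.int64(126): np.int64(12), np.int64(128): np.int64(7), np.int64(130): np.int64(13), np.int64(132): np.int64(3), np.int64(134): np.int64(7), np.int64(136): np.int64(12), np.int64(138)
[... 2299 characters left out ...]
(154): np.int64(1137), np.int64(156): np.int64(524)}
230 183.0 [461. -13.  65.]
238 168.0 [461. -13.  81.]
246 163.0 [463. -12.  87.]
254 163.0 [467. -11.  88.]
262 165.0 [471. -10.  87.]
270 166.0 [474.  -8.  88.]
278 167.0 [478.  -7.  88.]
286 168.0 [482.  -5.  87.]
294 147.0 [477.  -7. 108.]
302 141.0 [477.  -7. 114.]
310 135.0 [477.  -7. 121.]
318 129.0 [477.  -6. 128.]
326 124.0 [477.  -6. 133.]
334 120.0 [478.  -6. 137.]
342 112.0 [476.  -7. 145.]
350 108.0 [476.  -6. 149.]
358 109.0 [479.  -5. 148.]
366 113.0 [483.  -4. 146.]
374 113.0 [486.  -3. 147.]
382 114.0 [489.  -2. 147.]
390 116.0 [493.  -1. 146.]
398 115.0 [494.  -0. 148.]
406 113.0 [496.   1. 150.]
414 300.0 [637.  46.   0.]
```

View pics/s3z.png

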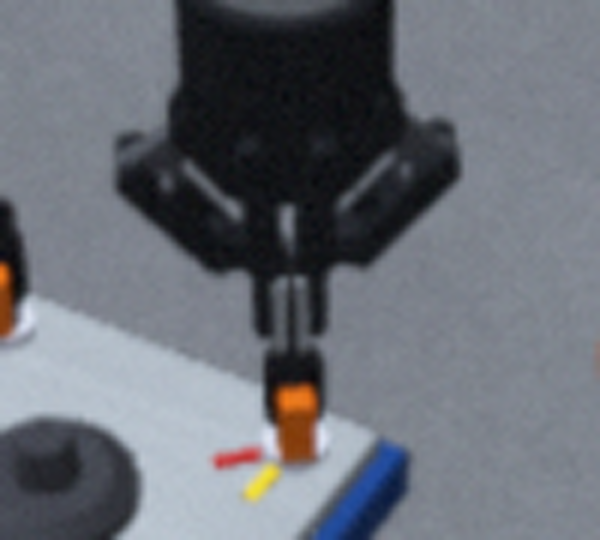

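```bash
python3 - <<'E'
from h import *
c=dict(np.load("scene0.npz")); X=cloud(c)
m=(c["depth"]>0)&(np.hypot(X[...,0]-156,X[...,1]+604)<90)&(X[...,2]>60)&(X[...,2]<420)
h,e=np.histogram(X[m][:,2],bins=np.arange(60,420,10)); print(dict(zip(e[:-1].astype(int).tolist(),h.tolist())))
v,u=np.nonzero(m); k=X[m][:,2].argsort()[:12]; print(np.c_[u[k],v[k]],X[m][k].round())
E
```

```text
{60: 48, 70: 59, 80: 13, 90: 0, 100: 0, 110: 0, 120: 0, 130: 0, 140: 0, 150: 0, 160: 0, 170: 0, 180: 0, 190: 0, 200: 0, 210: 0, 220: 0, 230: 0, 240: 24, 250: 50, 260: 58, 270: 51, 280: 53, 290: 139, 300: 175, 310: 163, 320: 169, 330: 223, 340: 208, 350: 51, 360: 119, 370: 122, 380: 130, 390: 126, 400: 162}
[[117 133]
 [126 135]
 [111 131]
 [126 136]
 [116 133]
 [125 137]
 [119 133]
 [127 135]
 [114 132]
 [113 132]
 [123 138]
 [120 133]] [[ 226. -640.   60.]
 [ 228. -608.   60.]
 [ 221. -663.   60.]
 [ 233. -605.   60.]
 [ 227. -642.   61.]
 [ 239. -605.   61.]
 [ 225. -633.   61.]
 [ 228. -605.   61.]
 [ 224. -650.   61.]
 [ 225. -653.   61.]
 [ 246. -607.   61.]
 [ 225. -630.   61.]]
```

The camera puts the closed fingertips at about z=101 above the table, while the state says 61. The start picture shows the same ~40 mm offset (about 243 for the open tips). I'll trust the cameras: true tip z = reported z + 40. I'll reopen, go lower in steps and check.

move_arm(motion=[[[0,0,0,0,0,0],[0,0,0,0,0,0],[0,0,0,0,0,0],[2,0,0,0,0,0],[0,0,0,0,0,0]]], fingers=0)

```text
t: 5.45
eef_pos: [484.1, 0.4, 38.5]
ee_rot: [1.092, 1.566, 3.003]
force: [-0.9, 0.2, -0.4]
opening: 42.7
```

```bash
python3 - <<'E'
from h import *
from bench import viewer
c=viewer.read_camera("wrist"); cv2.imwrite("pics/w4.png",c["color"]);X=cloud(c)
m=(c["depth"]>0)&(np.hypot(X[...,0]-487,X[...,1])<60)&(X[...,2]>60)&(X[...,2]<160)
q=X[m];
for z in range(60,130,5):
    k=q[abs(q[:,2]-z)<2.5]; print(z,len(k),k.min(0).round()[:2],k.max(0).round()[:2]) if len(k) else 0
go(*SC["nl"],18,1.92)
E
```

```text
60 54 [458. -15.] [486.   9.]
65 134 [457. -14.] [488.  11.]
70 150 [458. -14.] [488.  11.]
75 174 [458. -15.] [489.  12.]
80 299 [458. -30.] [502.  24.]
85 2807 [458. -34.] [512.  30.]
90 2230 [459. -35.] [511.  31.]
95 532 [464. -35.] [502.  31.]
100 613 [464. -35.] [503.  31.]
105 653 [464. -35.] [502.  31.]
110 654 [464. -35.] [502.  31.]
115 1109 [463. -32.] [502.  25.]
120 568 [461. -43.] [500.  38.]
125 1488 [455. -54.] [493.  47.]
t 5.50 q1 -0.14 q6 -2.06 jaw now 1.911  shift cm [ 2.13 -0.21 -0.08] rot [-0.009  0.002 -0.003] dist 21.4
t 5.50 q1 -0.14 q6 -2.06 jaw now 1.911  shift cm [ 2.13 -0.21 -0.08] rot [ 3.133e+00 -5.000e-03 -3.000e-03] dist 21.4
```

View pics/w4.png

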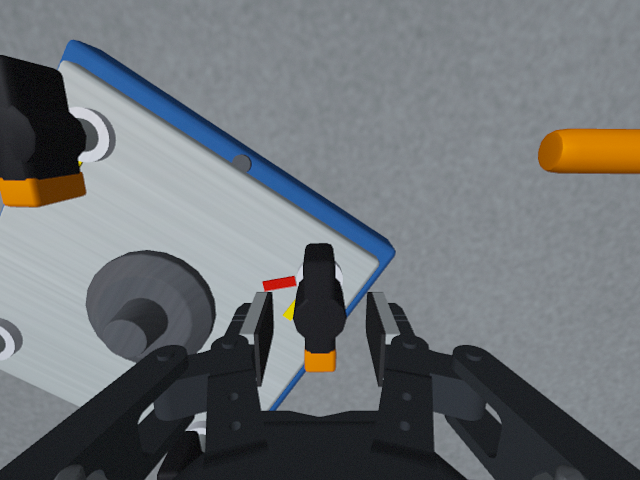

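The bar at (320,310) is centred between the open pads (265 and 375), and the tips are at about z=81. Now I'll go down, close and turn.

move_arm(motion=[[[1.1,0,0,0,0,0],[1,0,0,0,0,0],[0,0,0,0,0,0]]])

```text
t: 5.8
eef_pos: [484.8, 0.4, 17.9]
ee_rot: [1.087, 1.567, 2.998]
force: [-1.0, -0.3, 0.3]
opening: 42.9
```

move_arm(motion=[[[0,0,0,0,0,0],[0,0,0,0,0,0],[0,0,0,0,0,0],[0,0,0,0,0,0]]], fingers=-1, squeeze=60)

```text
t: 6.2
eef_pos: [486.4, 1.1, 19.9]
ee_rot: [-0.237, 1.569, 1.674]
force: [-1.6, 4.7, 3.3]
opening: 13.0
```

move_arm(motion=[[[0,0,0,0.13,0,0],[0,0,0,0.13,0,0],[0,0,0,0.13,0,0],[0,0,0,0.13,0,0],[0,0,0,0.13,0,0],[0,0,0,0,0,0]]])

```text
t: 6.8
eef_pos: [486.4, -0.1, 19.9]
ee_rot: [3.072, 1.57, -1.95]
force: [-3.0, 0.9, 2.7]
opening: 13.1
```

move_arm(motion=[[[0,0,0,0,0,0],[0,0,0,0,0,0],[0,0,0,0,0,0],[-4,0,0,0,0,0],[-4,0,0,0,0,0]]], fingers=0)

```text
t: 7.3
eef_pos: [484.7, 0.2, 98.7]
ee_rot: [1.791, 1.566, 3.053]
force: [0.6, 0.3, 0.8]
opening: 42.8
```

```bash
cat > look.py <<'E'
import sys
from h import *
from bench import viewer
n=sys.argv[1]
for k in ("wrist","scene"):
    c=viewer.read_camera(k); cv2.imwrite(f"pics/{n}{k}.png",c["color"] if k=="wrist" else cv2.resize(c["color"][150:330,160:400],None,fx=3,fy=3)); print(k); bars(c)
s,p,R=tool(); print(p.round(1),s["force"].round(1),s["opening"])
if len(sys.argv)>2: go(*SC[sys.argv[2]],float(sys.argv[4]),float(sys.argv[3])+np.pi/2)
E
python3 look.py a fr 0.39 95
```

```text
wrist
nl 2300 55 cen [4.843e+02 3.000e-01] len 54 w 24 ang -0.308 q 0.86 z 87
nr 2737 162 cen [ 450.8 -135.1] len 55 w 24 ang 0.319 q 0.24 z 87
fr 426 134 cen [ 604.3 -160.1] len 18 w 17 ang 2.424 q -1.87 z 87
scene
nl 138 33 cen [486.5   1.2] len 57 w 24 ang -0.294 q 0.85 z 86
nr 115 31 cen [ 452.8 -135.5] len 56 w 22 ang 0.350 q 0.20 z 86
fl 165 43 cen [621.8 -33.5] len 55 w 23 ang 0.391 q 0.16 z 87
fr 151 38 cen [ 588.7 -168.5] len 57 w 22 ang 0.388 q 0.17 z 86
[492.2  -0.8 105.7] [ 1.3 -0.7  1. ] 42.92538160034677
t 7.40 q1 -0.14 q6 -1.41 jaw now 1.262  shift cm [  1.23 -14.23 -13.07] rot [-0.699 -0.003  0.013] dist 193.7
t 7.40 q1 -0.14 q6 -1.41 jaw now 1.262  shift cm [  1.23 -14.23 -13.07] rot [2.443 0.017 0.003] dist 193.7
```

View pics/ascene.png

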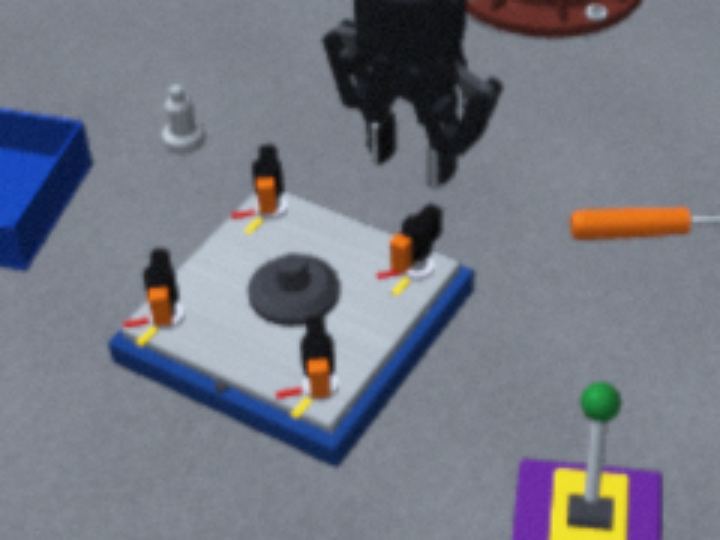

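move_arm(motion=[[[0,-2.95,-2.6,0,0,0],[0,-2.95,-2.6,0,0,0],[0,-2.95,-2.6,0,0,0],[0,-2.95,-2.6,0,0,0],[0,-2.95,-2.6,0,0,0],[0,0,0,-0.14,0,0],[0,0,0,-0.14,0,0],[0,0,0,-0.14,0,0],[0,0,0,-0.14,0,0],[0,0,0,-0.14,0,0],[0,0,0,0,0,0],[0,0,0,0,0,0]]])

```text
t: 8.6
eef_pos: [587.0, -168.6, 98.8]
ee_rot: [0.941, 1.57, 2.899]
force: [-0.0, 0.8, 0.2]
opening: 42.9
```

```bash
python3 look.py b fr 0.39 18
```

```text
wrist
nl 1180 123 cen [495.7  -7.8] len 34 w 18 ang 0.115 q 0.44 z 86
nr 4168 133 cen [ 451.3 -135.5] len 54 w 24 ang 0.320 q 0.23 z 87
fl 278 2 cen [618.3 -32.1] len 54 w 14 ang 0.507 q 0.05 z 86
fr 2320 62 cen [ 586.1 -169.4] len 54 w 24 ang 0.394 q 0.16 z 87
scene
nl 137 33 cen [ 4.868e+02 -4.000e-01] len 55 w 23 ang -0.303 q 0.86 z 86
nr 115 31 cen [ 454.4 -135. ] len 57 w 22 ang 0.338 q 0.22 z 86
fl 165 44 cen [622.9 -33. ] len 55 w 23 ang 0.396 q 0.16 z 86
fr 150 39 cen [ 589.7 -168.1] len 54 w 23 ang 0.392 q 0.16 z 87
[ 587.2 -168.6   99.1] [0.3 0.3 0. ] 42.61940600212784
t 8.70 q1 -0.39 q6 -2.35 jaw now 1.959  shift cm [ 8.11 -0.1  -0.04] rot [-0.002  0.    -0.   ] dist 81.1
t 8.70 q1 -0.39 q6 -2.35 jaw now 1.959  shift cm [ 8.11 -0.1  -0.04] rot [ 3.14 -0.   -0.  ] dist 81.1
```

View pics/bwrist.png

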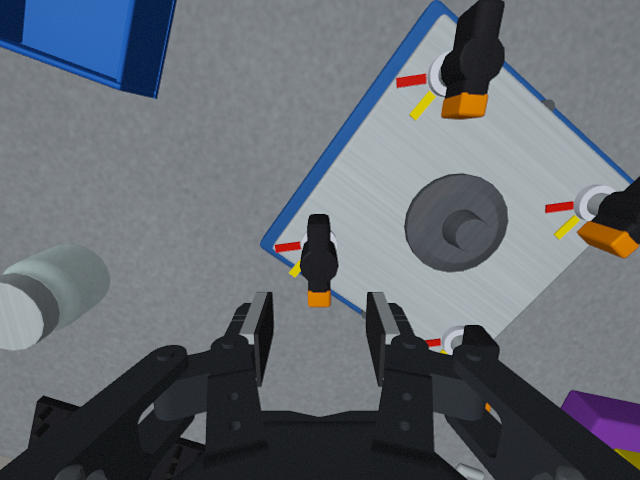

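The fr bar at (318,260) is centred between the pads. Now I'll grip and turn it by 0.69.

move_arm(motion=[[[3.5,0,0,0,0,0],[3.5,0,0,0,0,0],[1.1,0,0,0,0,0],[0,0,0,0,0,0]]])

```text
t: 9.1
eef_pos: [584.9, -167.6, 15.9]
ee_rot: [0.791, 1.565, 2.752]
force: [-0.5, -0.2, 0.4]
opening: 42.7
```

move_arm(motion=[[[0,0,0,0,0,0],[0,0,0,0,0,0],[0,0,0,0,0,0],[0,0,0,0,0,0],[0,0,0,0.138,0,0],[0,0,0,0.138,0,0],[0,0,0,0.138,0,0],[0,0,0,0.138,0,0],[0,0,0,0.138,0,0],[0,0,0,0,0,0]]], fingers=-1)

```text
t: 10.1
eef_pos: [588.9, -170.1, 20.9]
ee_rot: [-1.991, 1.567, -0.722]
force: [-1.9, -0.8, 5.4]
opening: 12.9
```

move_arm(motion=[[[0,0,0,0,0,0],[0,0,0,0,0,0],[0,0,0,0,0,0],[-4,0,0,0,0,0],[-4,0,0,0,0,0],[0,0,0,0,0,0],[0,0,0,0,0,0]]], fingers=0)

```text
t: 10.8
eef_pos: [588.6, -169.1, 100.2]
ee_rot: [-1.674, 1.567, -0.403]
force: [-0.7, -0.0, -0.7]
opening: 43.0
```

```bash
python3 look.py c nr 0.33 99
```

```text
wrist
nl 1581 201 cen [501.1  -6.4] len 22 w 17 ang -0.104 q 0.66 z 87
nr 2042 146 cen [ 461.2 -133.5] len 36 w 21 ang 0.641 q -0.09 z 87
fl 2652 71 cen [620.4 -33.8] len 55 w 24 ang 0.393 q 0.16 z 87
fr 2291 56 cen [ 586.1 -169.6] len 54 w 24 ang -0.305 q 0.86 z 87
scene
nl 141 34 cen [4.872e+02 2.000e-01] len 54 w 25 ang -0.292 q 0.85 z 86
nr 111 29 cen [ 452.3 -135.7] len 56 w 22 ang 0.350 q 0.20 z 86
fl 161 43 cen [622.4 -33.3] len 55 w 23 ang 0.396 q 0.16 z 87
fr 164 37 cen [ 588.1 -169.1] len 55 w 23 ang -0.283 q 0.84 z 86
[ 586.2 -168.1   97.1] [-0.7  0.3  0. ] 42.46121217601859
t 10.90 q1 -0.39 q6 -1.67 jaw now 1.271  shift cm [-0.15 13.74 -0.76] rot [-0.63   0.001 -0.002] dist 137.6
t 10.90 q1 -0.39 q6 -1.67 jaw now 1.271  shift cm [-0.15 13.74 -0.76] rot [ 2.512e+00 -3.000e-03 -1.000e-03] dist 137.6
```

move_arm(motion=[[[0,4.6,-0.25,0,0,0],[0,4.6,-0.25,0,0,0],[0,4.65,-0.25,0,0,0],[0,0,0,-0.126,0,0],[0,0,0,-0.126,0,0],[0,0,0,-0.126,0,0],[0,0,0,-0.126,0,0],[0,0,0,-0.126,0,0],[0,0,0,0,0,0],[0,0,0,0,0,0]]])

```text
t: 11.9
eef_pos: [451.6, -134.4, 97.1]
ee_rot: [0.803, 1.568, 2.701]
force: [-0.5, 0.0, 0.4]
opening: 42.5
```

```bash
python3 look.py d nr 0.33 18
```

```text
wrist
nl 721 0 cen [468.1   5.2] len 20 w 17 ang -0.415 q 0.97 z 87
nr 2356 42 cen [ 450.6 -135.5] len 54 w 24 ang 0.325 q 0.23 z 87
fr 557 42 cen [ 595.3 -176.5] len 36 w 15 ang 0.017 q 0.54 z 88
scene
nl 138 32 cen [ 4.882e+02 -1.000e-01] len 53 w 24 ang -0.300 q 0.86 z 86
nr 112 30 cen [ 454.6 -134.8] len 56 w 22 ang 0.342 q 0.21 z 87
fl 164 43 cen [623.2 -33.1] len 54 w 23 ang 0.391 q 0.16 z 87
fr 167 40 cen [ 589.2 -169.8] len 55 w 24 ang -0.299 q 0.85 z 86
[ 452.1 -134.6   97.7] [-0.7  0.1 -0.4] 42.775695168490614
t 12.00 q1 -0.44 q6 -2.34 jaw now 1.899  shift cm [ 7.97 -0.05 -0.05] rot [-0.001  0.001 -0.001] dist 79.7
t 12.00 q1 -0.44 q6 -2.34 jaw now 1.899  shift cm [ 7.97 -0.05 -0.05] rot [ 3.14e+00 -2.00e-03 -2.00e-03] dist 79.7
```

q is about 0.23, so this one needs about 0.63.

move_arm(motion=[[[3.5,0,0,0,0,0],[3.5,0,0,0,0,0],[1,0,0,0,0,0],[0,0,0,0,0,0]]])

```text
t: 12.4
eef_pos: [450.7, -133.9, 16.6]
ee_rot: [0.808, 1.566, 2.709]
force: [-1.1, -0.5, 0.2]
opening: 42.7
```

move_arm(motion=[[[0,0,0,0,0,0],[0,0,0,0,0,0],[0,0,0,0,0,0],[0,0,0,0,0,0],[0,0,0,0.126,0,0],[0,0,0,0.126,0,0],[0,0,0,0.126,0,0],[0,0,0,0.126,0,0],[0,0,0,0.126,0,0],[0,0,0,0,0,0]]], fingers=-1)

```text
t: 13.4
eef_pos: [454.1, -136.3, 20.5]
ee_rot: [-2.169, 1.567, -0.897]
force: [-2.7, -2.7, 5.7]
opening: 13.0
```

move_arm(motion=[[[0,0,0,0,0,0],[0,0,0,0,0,0],[0,0,0,0,0,0],[-4,0,0,0,0,0],[-4,0,0,0,0,0],[0,0,0,0,0,0],[0,0,0,0,0,0]]], fingers=0)

```text
t: 14.1
eef_pos: [453.8, -135.3, 99.6]
ee_rot: [-1.659, 1.568, -0.388]
force: [-0.3, 0.4, 0.1]
opening: 42.8
```

```bash
python3 look.py e fl 0.39 99
```

```text
wrist
nl 2873 59 cen [ 4.844e+02 -4.000e-01] len 54 w 24 ang -0.307 q 0.86 z 87
nr 2304 49 cen [ 450.3 -135.4] len 54 w 24 ang -0.302 q 0.86 z 87
fr 182 0 cen [ 561.7 -161.7] len 13 w 5 ang -1.821 q 2.38 z 84
scene
nl 143 35 cen [ 4.868e+02 -2.000e-01] len 57 w 23 ang -0.291 q 0.85 z 86
nr 132 31 cen [ 453.2 -135.5] len 54 w 24 ang -0.314 q 0.87 z 86
fl 164 44 cen [622.7 -33.9] len 57 w 22 ang 0.391 q 0.16 z 86
fr 162 39 cen [ 588.7 -170.2] len 56 w 25 ang -0.296 q 0.85 z 86
[ 451.6 -134.3   97.2] [-0.5 -0.1  0.4] 42.68410537021114
t 14.20 q1 -0.44 q6 -1.71 jaw now 1.271  shift cm [ -0.21 -13.32  14.71] rot [-0.689  0.001 -0.002] dist 198.5
t 14.20 q1 -0.44 q6 -1.71 jaw now 1.271  shift cm [ -0.21 -13.32  14.71] rot [ 2.452e+00 -3.000e-03 -2.000e-03] dist 198.5
```

move_arm(motion=[[[0,-2.64,2.94,0,0,0],[0,-2.64,2.94,0,0,0],[0,-2.64,2.94,0,0,0],[0,-2.64,2.94,0,0,0],[0,-2.64,2.94,0,0,0],[0,0,0,-0.138,0,0],[0,0,0,-0.138,0,0],[0,0,0,-0.138,0,0],[0,0,0,-0.138,0,0],[0,0,0,-0.138,0,0],[0,0,0,0,0,0],[0,0,0,0,0,0]]])

```text
t: 15.4
eef_pos: [620.9, -33.2, 96.5]
ee_rot: [0.995, 1.567, 2.953]
force: [0.0, 0.2, 0.3]
opening: 42.5
```

```bash
python3 look.py f fl 0.39 18
```

```text
wrist
nl 4106 137 cen [ 4.854e+02 -1.000e-01] len 54 w 24 ang -0.312 q 0.87 z 87
fl 2361 60 cen [620.2 -33.7] len 54 w 23 ang 0.388 q 0.17 z 87
fr 3825 159 cen [ 586.5 -169.1] len 54 w 24 ang -0.307 q 0.86 z 87
scene
nl 138 32 cen [ 4.87e+02 -2.00e-01] len 56 w 24 ang -0.290 q 0.85 z 86
fl 164 43 cen [623.6 -33.6] len 53 w 22 ang 0.396 q 0.16 z 87
fr 173 39 cen [ 589.2 -168.5] len 56 w 24 ang -0.313 q 0.87 z 86
[621.6 -33.3  97.4] [ 1.   0.2 -0. ] 42.88683271597937
t 15.50 q1 -0.17 q6 -2.13 jaw now 1.959  shift cm [ 7.94 -0.09 -0.01] rot [-0.002  0.001 -0.002] dist 79.4
t 15.50 q1 -0.17 q6 -2.13 jaw now 1.959  shift cm [ 7.94 -0.09 -0.01] rot [ 3.14e+00 -2.00e-03 -2.00e-03] dist 79.4
```

move_arm(motion=[[[3.5,0,0,0,0,0],[3.5,0,0,0,0,0],[1,0,0,0,0,0],[0,0,0,0,0,0]]])

```text
t: 15.9
eef_pos: [619.8, -33.0, 16.0]
ee_rot: [1.012, 1.565, 2.972]
force: [0.3, 0.4, 0.9]
opening: 43.0
```

move_arm(motion=[[[0,0,0,0,0,0],[0,0,0,0,0,0],[0,0,0,0,0,0],[0,0,0,0,0,0],[0,0,0,0.138,0,0],[0,0,0,0.138,0,0],[0,0,0,0.138,0,0],[0,0,0,0.138,0,0],[0,0,0,0.138,0,0],[0,0,0,0,0,0],[0,0,0,0,0,0],[0,0,0,0,0,0]]], fingers=-1)

```text
t: 17.1
eef_pos: [623.8, -34.5, 21.0]
ee_rot: [-1.837, 1.567, -0.565]
force: [-3.0, 0.6, 6.4]
opening: 12.8
```

move_arm(motion=[[[0,0,0,0,0,0],[0,0,0,0,0,0],[0,0,0,0,0,0],[-4,0,0,0,0,0],[-4,0,0,0,0,0],[0,0,0,0,0,0],[0,0,0,0,0,0]]], fingers=0)

```text
t: 17.8
eef_pos: [623.7, -33.7, 100.3]
ee_rot: [-1.462, 1.567, -0.19]
force: [-0.0, 0.6, -0.1]
opening: 42.9
```

```bash
python3 look.py g fl -0.305 18
```

```text
wrist
nl 1852 152 cen [499.4  -4.5] len 25 w 22 ang -0.323 q 0.88 z 87
nr 3094 344 cen [ 461.  -138.3] len 35 w 23 ang -0.403 q 0.96 z 87
fl 2322 56 cen [620.5 -33.8] len 55 w 23 ang -0.304 q 0.86 z 87
fr 2696 153 cen [ 586.5 -169. ] len 54 w 24 ang -0.303 q 0.86 z 87
scene
nl 142 36 cen [487.3   0. ] len 54 w 23 ang -0.299 q 0.85 z 86
fl 174 42 cen [623.1 -33.7] len 55 w 23 ang -0.297 q 0.85 z 87
fr 165 38 cen [ 588.1 -168.9] len 55 w 24 ang -0.289 q 0.84 z 86
[621.1 -33.3  97.1] [ 0.5  0.3 -0.3] 42.482324283934915
t 17.90 q1 -0.17 q6 -1.44 jaw now 1.271  shift cm [ 7.91 -0.12  0.06] rot [ 0.005 -0.    -0.002] dist 79.1
t 17.90 q1 -0.17 q6 -1.44 jaw now 1.271  shift cm [ 7.91 -0.12  0.06] rot [-3.136e+00  4.000e-03 -1.000e-03] dist 79.1
```

View pics/gscene.png

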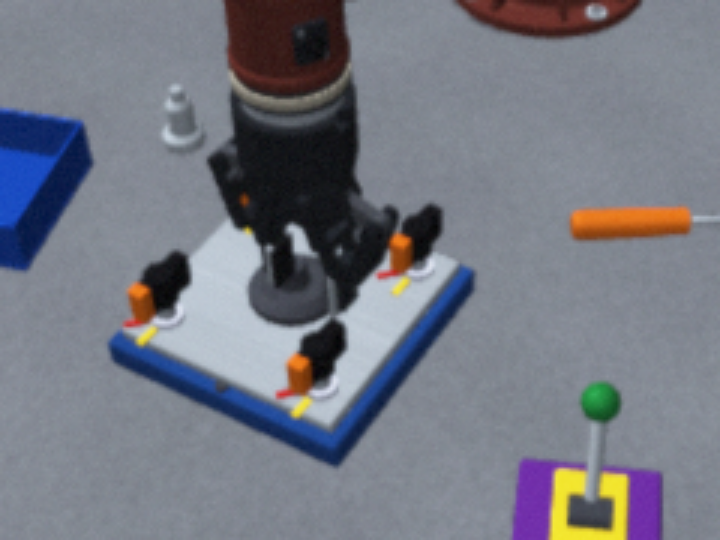

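All four screws read about 0.85 and the pointers stand over the yellow marks. Second pass: fl, nr, nl, fr.

move_arm(motion=[[[3.5,0,0,0,0,0],[3.5,0,0,0,0,0],[1,0,0,0,0,0],[0,0,0,0,0,0]]])

```text
t: 18.3
eef_pos: [618.5, -32.8, 14.4]
ee_rot: [1.704, 1.562, 2.975]
force: [-0.9, -0.3, 0.4]
opening: 42.8
```

move_arm(motion=[[[0,0,0,0,0,0],[0,0,0,0,0,0],[0,0,0,0,0,0],[0,0,0,0,0,0],[0,0,0,0.144,0,0],[0,0,0,0.144,0,0],[0,0,0,0.144,0,0],[0,0,0,0.144,0,0],[0,0,0,0.144,0,0],[0,0,0,0,0,0]]], fingers=-1)

```text
t: 19.3
eef_pos: [622.4, -36.2, 20.6]
ee_rot: [-2.138, 1.566, -1.589]
force: [-4.7, -6.9, 6.5]
opening: 12.9
```

move_arm(motion=[[[0,0,0,0,0,0],[0,0,0,0,0,0],[0,0,0,0,0,0],[-4,0,0,0,0,0],[-4,0,0,0,0,0],[0,0,0,0,0,0],[0,0,0,0,0,0]]], fingers=0)

```text
t: 20.0
eef_pos: [623.8, -33.2, 100.4]
ee_rot: [-0.622, 1.567, -0.071]
force: [-0.1, 0.1, -0.4]
opening: 43.1
```

```bash
python3 look.py i nr -0.305 99
```

```text
wrist
nl 3859 222 cen [4.854e+02 2.000e-01] len 55 w 24 ang -0.306 q 0.86 z 87
nr 1251 260 cen [ 463.5 -135.1] len 36 w 19 ang -0.700 q 1.25 z 87
fl 2298 22 cen [620.6 -33.8] len 54 w 24 ang -1.020 q 1.57 z 87
fr 82 14 cen [ 609.9 -176.6] len 14 w 5 ang -1.850 q 2.40 z 88
scene
nl 140 34 cen [ 4.882e+02 -2.000e-01] len 54 w 22 ang -0.293 q 0.85 z 86
fl 188 36 cen [622.3 -33.9] len 54 w 26 ang -1.029 q 1.58 z 86
fr 164 37 cen [ 589.4 -169.3] len 53 w 25 ang -0.309 q 0.86 z 87
[621.2 -32.9  97.2] [ 0.   0.1 -0.4] 42.433594286284126
t 20.10 q1 -0.17 q6 -0.72 jaw now 0.551  shift cm [ -0.15   0.14 -19.69] rot [-0.714 -0.001 -0.002] dist 196.9
t 20.10 q1 -0.17 q6 -0.72 jaw now 0.551  shift cm [ -0.15   0.14 -19.69] rot [ 2.427e+00 -3.000e-03  1.000e-03] dist 196.9
```

move_arm(motion=[[[0,0.05,-3.95,0,0,0],[0,0.05,-3.95,0,0,0],[0,0.05,-3.95,0,0,0],[0,0.05,-3.95,0,0,0],[0,0,-3.95,0,0,0],[0,0,0,-0.143,0,0],[0,0,0,-0.143,0,0],[0,0,0,-0.143,0,0],[0,0,0,-0.143,0,0],[0,0,0,-0.143,0,0],[0,0,0,0,0,0],[0,0,0,0,0,0]]])

```text
t: 21.3
eef_pos: [451.9, -134.5, 97.1]
ee_rot: [1.405, 1.568, 2.668]
force: [-0.3, -0.2, -0.4]
opening: 42.8
```

```bash
python3 look.py j nr -0.303 18
```

```text
wrist
nl 2930 57 cen [ 4.846e+02 -4.000e-01] len 55 w 25 ang -0.305 q 0.86 z 87
nr 2352 53 cen [ 450.5 -135.3] len 54 w 23 ang -0.302 q 0.86 z 87
fr 71 0 cen [ 560.8 -162. ] len 12 w 3 ang -1.814 q 2.37 z 82
scene
nl 140 33 cen [487.6  -0.8] len 56 w 23 ang -0.291 q 0.85 z 86
nr 129 31 cen [ 452.5 -134.8] len 55 w 24 ang -0.297 q 0.85 z 87
fl 185 32 cen [622.6 -33.7] len 54 w 23 ang -1.025 q 1.58 z 86
fr 165 39 cen [ 589.2 -169.1] len 54 w 25 ang -0.285 q 0.84 z 86
[ 452.4 -134.8   97.7] [-0.9  0.8 -0.1] 42.729162397062076
t 21.40 q1 -0.44 q6 -1.70 jaw now 1.264  shift cm [ 7.97 -0.04  0.  ] rot [-0.004  0.    -0.002] dist 79.7
t 21.40 q1 -0.44 q6 -1.70 jaw now 1.264  shift cm [ 7.97 -0.04  0.  ] rot [ 3.138e+00 -3.000e-03 -0.000e+00] dist 79.7
```

move_arm(motion=[[[3.5,0,0,0,0,0],[3.5,0,0,0,0,0],[1,0,0,0,0,0],[0,0,0,0,0,0]]])

```text
t: 21.8
eef_pos: [450.9, -134.1, 16.6]
ee_rot: [1.434, 1.566, 2.699]
force: [0.3, -1.0, 0.5]
opening: 42.5
```

move_arm(motion=[[[0,0,0,0,0,0],[0,0,0,0,0,0],[0,0,0,0,0,0],[0,0,0,0,0,0],[0,0,0,0.144,0,0],[0,0,0,0.144,0,0],[0,0,0,0.144,0,0],[0,0,0,0.144,0,0],[0,0,0,0.144,0,0],[0,0,0,0,0,0]]], fingers=-1)

```text
t: 22.8
eef_pos: [452.9, -138.6, 20.5]
ee_rot: [-2.229, 1.564, -1.684]
force: [-7.8, -9.1, 7.6]
opening: 13.1
```

move_arm(motion=[[[0,0,0,0,0,0],[0,0,0,0,0,0],[0,0,0,0,0,0],[-4,0,0,0,0,0],[-4,0,0,0,0,0],[0,0,0,0,0,0],[0,0,0,0,0,0]]], fingers=0)

```text
t: 23.5
eef_pos: [454.1, -135.2, 99.6]
ee_rot: [-0.86, 1.568, -0.314]
force: [-0.9, 0.3, -0.9]
opening: 43.0
```

```bash
python3 look.py k nl -0.305 99
```

```text
wrist
nl 3963 62 cen [ 4.846e+02 -1.000e-01] len 54 w 24 ang -0.305 q 0.86 z 87
nr 2307 55 cen [ 450.7 -135.3] len 54 w 23 ang -1.023 q 1.58 z 87
fl 1905 117 cen [616.9 -36.9] len 55 w 16 ang -0.914 q 1.47 z 87
scene
nl 138 34 cen [4.884e+02 3.000e-01] len 56 w 25 ang -0.297 q 0.85 z 86
nr 142 28 cen [ 452.3 -136. ] len 54 w 26 ang -1.044 q 1.60 z 86
fl 193 37 cen [621.8 -34. ] len 54 w 24 ang -1.011 q 1.57 z 86
fr 167 38 cen [ 588.4 -170.1] len 55 w 25 ang -0.297 q 0.85 z 86
[ 451.9 -134.3   97.2] [-1.   0.1 -0.2] 42.54284868409697
t 23.60 q1 -0.44 q6 -0.98 jaw now 0.546  shift cm [-0.17  9.69  9.99] rot [-0.72  -0.    -0.003] dist 139.2
t 23.60 q1 -0.44 q6 -0.98 jaw now 0.546  shift cm [-0.17  9.69  9.99] rot [ 2.422 -0.003  0.   ] dist 139.2
```

move_arm(motion=[[[0,3.25,3.3,0,0,0],[0,3.25,3.3,0,0,0],[0,3.25,3.3,0,0,0],[0,0,0,-0.144,0,0],[0,0,0,-0.144,0,0],[0,0,0,-0.144,0,0],[0,0,0,-0.144,0,0],[0,0,0,-0.144,0,0],[0,0,0,0,0,0],[0,0,0,0,0,0]]])

```text
t: 24.6
eef_pos: [485.7, -0.1, 97.0]
ee_rot: [1.695, 1.568, 2.958]
force: [-0.1, -0.1, 0.6]
opening: 42.8
```

```bash
python3 look.py l nl -0.305 18
```

```text
wrist
nl 2348 46 cen [4.844e+02 2.000e-01] len 54 w 23 ang -0.311 q 0.87 z 87
nr 2515 67 cen [ 450.6 -135.1] len 55 w 24 ang -1.030 q 1.58 z 87
fr 126 58 cen [ 586.4 -167.6] len 53 w 8 ang -0.178 q 0.73 z 86
scene
nl 142 34 cen [ 4.869e+02 -1.000e-01] len 53 w 24 ang -0.298 q 0.85 z 86
nr 140 26 cen [ 453.  -135.8] len 53 w 22 ang -1.035 q 1.59 z 86
fl 189 35 cen [622.3 -33.9] len 54 w 24 ang -1.015 q 1.57 z 86
fr 163 37 cen [ 588.7 -169.6] len 55 w 27 ang -0.300 q 0.85 z 87
[ 4.863e+02 -3.000e-01  9.770e+01] [ 0.2  0.8 -0.1] 42.51497310070636
t 24.70 q1 -0.15 q6 -1.41 jaw now 1.264  shift cm [ 7.97 -0.05  0.08] rot [-0.002 -0.    -0.002] dist 79.7
t 24.70 q1 -0.15 q6 -1.41 jaw now 1.264  shift cm [ 7.97 -0.05  0.08] rot [ 3.14e+00 -3.00e-03  0.00e+00] dist 79.7
```

move_arm(motion=[[[3.5,0,0,0,0,0],[3.5,0,0,0,0,0],[1,0,0,0,0,0],[0,0,0,0,0,0]]])

```text
t: 25.1
eef_pos: [484.6, -0.1, 16.6]
ee_rot: [1.725, 1.566, 2.99]
force: [0.7, -0.0, 0.2]
opening: 42.9
```

move_arm(motion=[[[0,0,0,0,0,0],[0,0,0,0,0,0],[0,0,0,0,0,0],[0,0,0,0,0,0],[0,0,0,0.144,0,0],[0,0,0,0.144,0,0],[0,0,0,0.144,0,0],[0,0,0,0.144,0,0],[0,0,0,0.144,0,0],[0,0,0,0,0,0]]], fingers=-1)

```text
t: 26.1
eef_pos: [487.0, -3.1, 20.5]
ee_rot: [-2.308, 1.566, -1.763]
force: [-6.9, -7.8, 11.3]
opening: 12.8
```

move_arm(motion=[[[0,0,0,0,0,0],[0,0,0,0,0,0],[0,0,0,0,0,0],[-4,0,0,0,0,0],[-4,0,0,0,0,0],[0,0,0,0,0,0],[0,0,0,0,0,0]]], fingers=0)

```text
t: 26.8
eef_pos: [488.1, -0.3, 99.6]
ee_rot: [-0.607, 1.568, -0.061]
force: [-1.2, -0.1, -1.1]
opening: 42.8
```

```bash
python3 look.py m fr -0.303 99
```

```text
wrist
nl 2317 64 cen [4.844e+02 3.000e-01] len 54 w 23 ang -1.030 q 1.58 z 87
fl 86 31 cen [627.1 -55.8] len 12 w 5 ang 2.537 q -1.98 z 87
scene
nl 152 29 cen [4.872e+02 3.000e-01] len 53 w 25 ang -1.040 q 1.59 z 86
nr 141 28 cen [ 453.3 -135.4] len 54 w 24 ang -1.041 q 1.60 z 86
fl 191 32 cen [621.6 -34.1] len 54 w 26 ang -1.020 q 1.57 z 86
fr 166 39 cen [ 588.6 -168.5] len 55 w 25 ang -0.299 q 0.85 z 86
[485.7  -0.   97.1] [-0.5  0.3  0.1] 42.52400133936208
t 26.90 q1 -0.14 q6 -0.69 jaw now 0.546  shift cm [ -0.22 -19.73   0.  ] rot [-0.722 -0.001 -0.002] dist 197.3
t 26.90 q1 -0.14 q6 -0.69 jaw now 0.546  shift cm [ -0.22 -19.73   0.  ] rot [ 2.42e+00 -3.00e-03  2.00e-03] dist 197.3
```

move_arm(motion=[[[0,-3.93,0,0,0,0],[0,-3.93,0,0,0,0],[0,-3.93,0,0,0,0],[0,-3.93,0,0,0,0],[0,-3.93,-0.1,0,0,0],[0,0,0,-0.144,0,0],[0,0,0,-0.144,0,0],[0,0,0,-0.144,0,0],[0,0,0,-0.144,0,0],[0,0,0,-0.144,0,0],[0,0,0,0,0,0],[0,0,0,0,0,0]]])

```text
t: 28.1
eef_pos: [586.9, -168.3, 96.6]
ee_rot: [1.474, 1.568, 2.737]
force: [0.1, -1.3, 0.2]
opening: 42.3
```

```bash
python3 look.py n fr -0.303 18
```

```text
wrist
nl 1361 230 cen [495.8 -12.6] len 29 w 17 ang -1.554 q 2.11 z 87
nr 2267 150 cen [ 457.7 -143.4] len 37 w 20 ang -1.329 q 1.88 z 87
fl 2949 91 cen [620.1 -34.4] len 54 w 24 ang -1.023 q 1.58 z 87
fr 2357 55 cen [ 586.4 -169.7] len 55 w 24 ang -0.301 q 0.86 z 87
scene
nl 151 28 cen [485.5  -1. ] len 53 w 25 ang -1.026 q 1.58 z 86
nr 139 28 cen [ 453.5 -135.5] len 54 w 24 ang -1.039 q 1.59 z 86
fl 191 35 cen [622.9 -33.6] len 54 w 24 ang -1.019 q 1.57 z 86
fr 172 41 cen [ 588.4 -170.2] len 55 w 25 ang -0.300 q 0.86 z 86
[ 587.5 -168.5   97.5] [-0.9 -0.8 -0.3] 42.57384677790115
t 28.20 q1 -0.39 q6 -1.66 jaw now 1.264  shift cm [ 7.95 -0.08  0.01] rot [-0.004  0.    -0.002] dist 79.5
t 28.20 q1 -0.39 q6 -1.66 jaw now 1.264  shift cm [ 7.95 -0.08  0.01] rot [ 3.138e+00 -3.000e-03 -0.000e+00] dist 79.5
```

move_arm(motion=[[[3.5,0,0,0,0,0],[3.5,0,0,0,0,0],[1,0,0,0,0,0],[0,0,0,0,0,0]]])

```text
t: 28.6
eef_pos: [585.8, -167.9, 16.0]
ee_rot: [1.483, 1.565, 2.748]
force: [-0.4, 0.5, -0.2]
opening: 42.7
```

move_arm(motion=[[[0,0,0,0,0,0],[0,0,0,0,0,0],[0,0,0,0,0,0],[0,0,0,0,0,0],[0,0,0,0.144,0,0],[0,0,0,0.144,0,0],[0,0,0,0.144,0,0],[0,0,0,0.144,0,0],[0,0,0,0.144,0,0],[0,0,0,0,0,0]]], fingers=-1)

```text
t: 29.6
eef_pos: [588.5, -172.1, 21.0]
ee_rot: [-1.983, 1.566, -1.439]
force: [-5.7, -6.7, 8.8]
opening: 13.3
```

move_arm(motion=[[[0,0,0,0,0,0],[0,0,0,0,0,0],[0,0,0,0,0,0],[-4,0,0,0,0,0],[-4,0,0,0,0,0],[0,0,0,0,0,0],[0,0,0,0,0,0]]], fingers=0)

```text
t: 30.3
eef_pos: [589.5, -168.8, 100.1]
ee_rot: [-0.826, 1.567, -0.28]
force: [-0.2, 0.0, -1.1]
opening: 42.8
```

```bash
python3 look.py o; python3 -c "
from h import *
go(431,348,99,1.797)"
```

```text
wrist
nr 4033 174 cen [ 451.3 -135.7] len 54 w 24 ang -1.024 q 1.58 z 87
fl 3954 102 cen [619.8 -34.5] len 54 w 24 ang -1.024 q 1.58 z 87
fr 2295 40 cen [ 586.6 -169.7] len 55 w 23 ang -1.029 q 1.58 z 87
scene
nl 152 28 cen [486.7   0. ] len 55 w 24 ang -1.010 q 1.56 z 86
nr 140 27 cen [ 453.8 -135.3] len 53 w 25 ang -1.027 q 1.58 z 86
fl 192 35 cen [622.5 -33.5] len 54 w 24 ang -1.028 q 1.58 z 86
fr 168 28 cen [ 588.3 -169.4] len 54 w 25 ang -1.032 q 1.59 z 86
[ 587.  -168.    97.1] [ 0.5 -0.5 -0.4] 42.415905723884784
t 30.40 q1 -0.39 q6 -0.94 jaw now 0.546  shift cm [-0.09 52.2  13.47] rot [-1.251  0.    -0.003] dist 539.1
t 30.40 q1 -0.39 q6 -0.94 jaw now 0.546  shift cm [-0.09 52.2  13.47] rot [ 1.891 -0.003 -0.   ] dist 539.1
```

View pics/oscene.png

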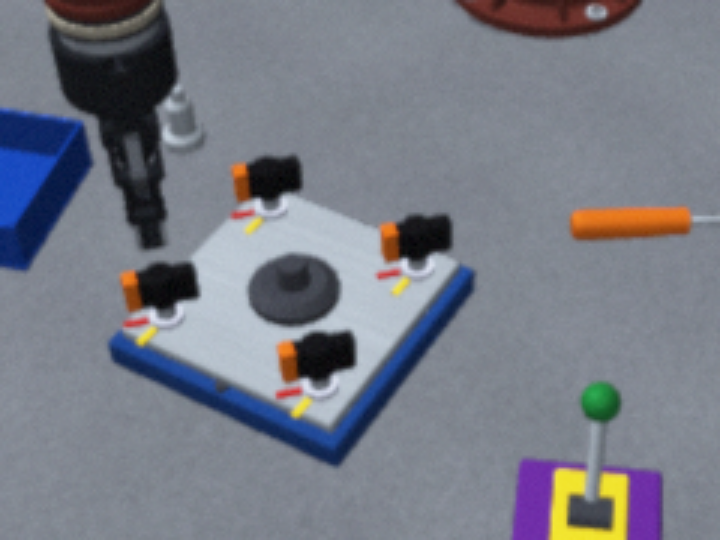

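All four screws measure about 1.58, with their pointers over the red marks. Next is the lever, with the fingers shut and approaching from the robot side.

move_arm(motion=[[[0,4.35,1.12,0,0,0],[0,4.35,1.12,0,0,0],[0,4.35,1.12,0,0,0],[0,4.35,1.12,0,0,0],[0,4.35,1.12,0,0,0],[0,4.35,1.12,0,0,0],[0,4.35,1.12,0,0,0],[0,4.35,1.12,0,0,0],[0,4.35,1.12,0,0,0],[0,4.35,1.12,0,0,0],[0,4.35,1.12,0,0,0],[0,4.35,1.12,0,0,0]]], fingers=-1)

```text
t: 31.6
eef_pos: [429.5, 347.9, 96.3]
ee_rot: [3.136, 1.567, -2.601]
force: [0.8, -0.8, -0.5]
opening: 0.2
```

move_arm(motion=[[[0,0,0,-0.139,0,0],[0,0,0,-0.139,0,0],[0,0,0,-0.139,0,0],[0,0,0,-0.139,0,0],[0,0,0,-0.139,0,0],[0,0,0,-0.139,0,0],[0,0,0,-0.139,0,0],[0,0,0,-0.139,0,0],[0,0,0,-0.139,0,0],[0,0,0,0,0,0],[0,0,0,0,0,0]]])

```text
t: 32.7
eef_pos: [430.8, 346.4, 96.9]
ee_rot: [1.869, 1.568, -2.62]
force: [-0.6, -1.2, -0.0]
opening: 0.3
```

```bash
cat > lev.py <<'E'
import sys
from h import *
from bench import viewer
for k in ("scene","top","wrist"):
    c=viewer.read_camera(k); X=cloud(c); hsv=cv2.cvtColor(c["color"],cv2.COLOR_BGR2HSV)
    cv2.imwrite(f"pics/{sys.argv[1]}{k}.png",c["color"] if k!="scene" else cv2.resize(c["color"][170:330,380:560],None,fx=4,fy=4))
    m=(c["depth"]>0)&(np.hypot(X[...,0]-519,X[...,1]-368)<75)&(X[...,2]>95)
    g=m&(hsv[...,0]>40)&(hsv[...,0]<85)&(hsv[...,1]>110)
    q=X[g]; 
    if len(q)>5:
        r=np.linalg.lstsq(np.c_[2*q,np.ones(len(q))],(q**2).sum(1),rcond=None)[0][:3]
        v=np.nonzero(g); o=-c["t"]@c["R"]; p=np.median(q,0); d=(p-o)/np.linalg.norm(p-o); e=p+d*8
        w=e-[519,368.5,62]; bx=w@[np.cos(.226),np.sin(.226),0]
        print(k,len(q),"ball~",e.round(1),"box x %.1f  lever %.2f"%(bx,.5+np.arctan2(bx,w[2])))
go(431,348,65,1.797)
E
python3 lev.py p
```

```text
scene 110 ball~ [488.5 360.9 134.9] box x -31.4  lever 0.09
top 59 ball~ [489.1 358.9 137.9] box x -31.3  lever 0.11
wrist 396 ball~ [482.6 358.2 136.8] box x -37.7  lever 0.03
t 32.85 q1 0.55 q6 -1.25 jaw now 1.795  shift cm [3.29 0.02 0.12] rot [-0.002 -0.    -0.001] dist 32.9
t 32.85 q1 0.55 q6 -1.25 jaw now 1.795  shift cm [3.29 0.02 0.12] rot [ 3.14e+00 -2.00e-03  0.00e+00] dist 32.9
```

View pics/pscene.png

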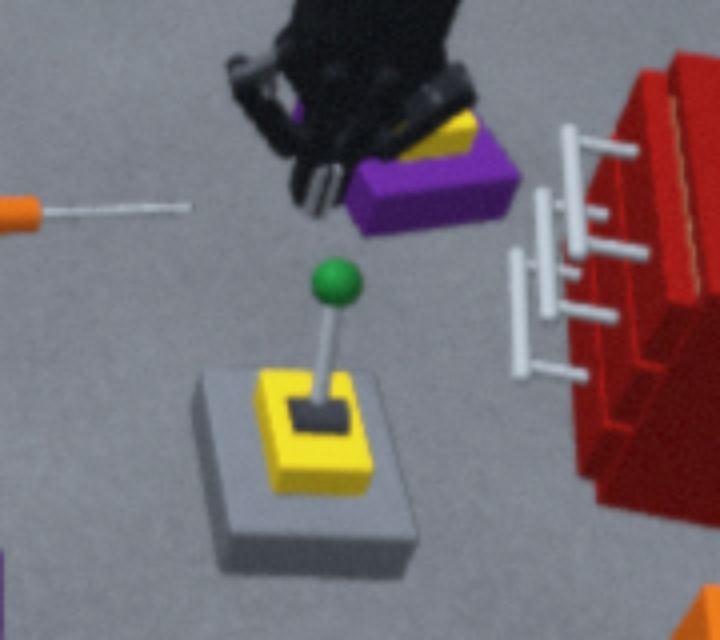

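View pics/pwrist.png

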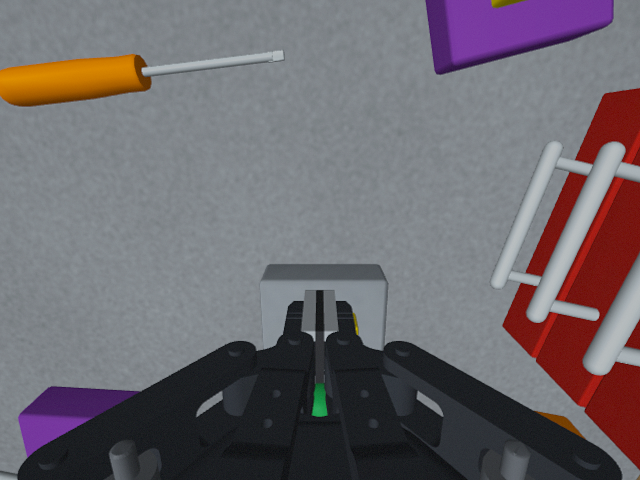

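The fingers stand in line behind the ball, with green at (320,400) in the wrist view. I'll lower to a true tip height of about 105 and push along tool -y in stages.

move_arm(motion=[[[1.6,0,0,0,0,0],[1.6,0,0,0,0,0],[0,0,0,0,0,0],[0,-2,0,0,0,0],[0,-1.5,0,0,0,0],[0,-1.5,0,0,0,0],[0,-1.5,0,0,0,0],[0,-1.5,0,0,0,0],[0,0,0,0,0,0],[0,0,0,0,0,0]]])

```text
t: 33.85
eef_pos: [509.9, 365.0, 66.9]
ee_rot: [0.331, 1.571, 2.127]
force: [-0.3, 0.3, -0.7]
opening: -0.5
```

```bash
python3 lev.py q; python3 -c "
from h import *
s,p,R=tool();print(p,s['force'])"
```

```text
scene 126 ball~ [537.7 372.  139. ] box x 19.1  lever 0.74
wrist 443 ball~ [530.6 369.4 139.5] box x 11.5  lever 0.65
t 34.00 q1 0.51 q6 -1.29 jaw now 1.797  shift cm [0.15 7.98 0.11] rot [ 0.    -0.    -0.001] dist 79.9
t 34.00 q1 0.51 q6 -1.29 jaw now 1.797  shift cm [0.15 7.98 0.11] rot [-3.141e+00  1.000e-03 -0.000e+00] dist 79.9
[509.06010755 364.81503403  66.46629322] [0.49200387 0.97720351 0.14142497]
```

View pics/qscene.png

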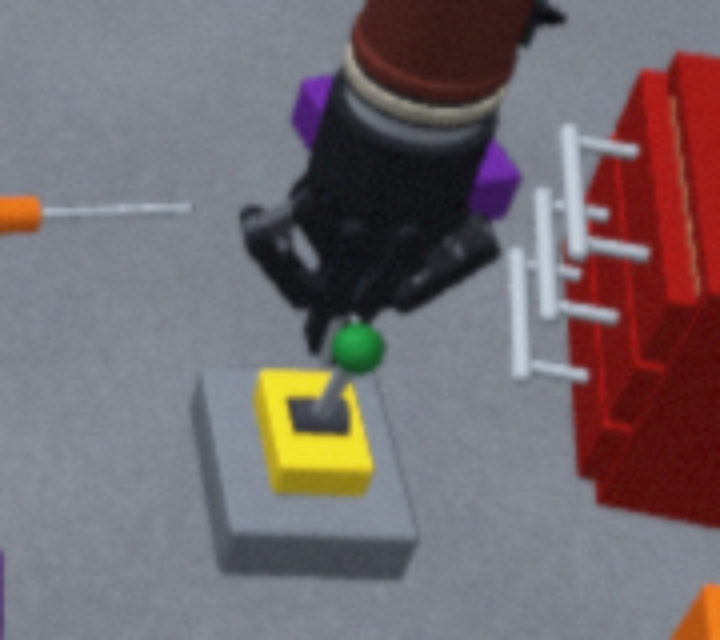

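move_arm(motion=[[[0,-0.8,0,0,0,0],[0,-0.8,0,0,0,0],[0,-0.6,0,0,0,0],[0,0,0,0,0,0],[0,0,0,0,0,0]]])

```text
t: 34.5
eef_pos: [526.9, 368.8, 65.8]
ee_rot: [1.68, 1.559, -2.807]
force: [-10.7, -2.3, 5.8]
opening: 0.3
```

```bash
python3 lev.py r; python3 -c "
from h import *
s,p,R=tool();print(p,s['force'])"
```

```text
scene 130 ball~ [556.5 376.6 132. ] box x 38.3  lever 1.00
wrist 442 ball~ [551.7 374.2 135.3] box x 33.1  lever 0.92
t 34.65 q1 0.50 q6 -1.30 jaw now 1.797  shift cm [0.19 9.81 0.12] rot [ 0.    -0.001 -0.011] dist 98.1
t 34.65 q1 0.50 q6 -1.30 jaw now 1.797  shift cm [0.19 9.81 0.12] rot [-3.141e+00  1.800e-02 -2.000e-03] dist 98.1
[526.85563342 368.8056652   65.74683683] [-9.45395849 -2.76028659  5.8289004 ]
```

The lever is against its stop, with a 10 N reaction and the ball about 36 mm past the pivot. I'll back away and check.

move_arm(motion=[[[0,2,0,0,0,0],[0,3,0,0,0,0],[0,3,0,0,0,0],[0,3,0,0,0,0],[-4,0,0,0,0,0],[-4,0,0,0,0,0],[0,0,0,0,0,0],[0,0,0,0,0,0]]])

```text
t: 35.45
eef_pos: [426.2, 346.4, 148.8]
ee_rot: [-1.274, 1.565, 0.523]
force: [0.3, -0.4, -1.4]
opening: 0.1
```

```bash
python3 lev.py s; python3 look.py t; python3 - <<'E'
from h import *
from bench import viewer
for n in("scene","top"):
    a=dict(np.load(n+"0.npz"))["color"]; b=viewer.read_camera(n)["color"]
    d=(cv2.absdiff(a,b).max(2)>45).astype(np.uint8); N,l,s,ce=cv2.connectedComponentsWithStats(d)
    print(n,[(s[i].tolist()) for i in range(1,N) if s[i,4]>15])
E
```

```text
scene 122 ball~ [557.  377.2 131.3] box x 39.0  lever 1.01
top 69 ball~ [556.  376.2 134.1] box x 37.8  lever 0.98
t 35.60 q1 0.55 q6 -1.24 jaw now 1.797  shift cm [ 8.   -0.82  0.16] rot [-0.    -0.001 -0.002] dist 80.5
t 35.60 q1 0.55 q6 -1.24 jaw now 1.797  shift cm [ 8.   -0.82  0.16] rot [ 3.141e+00 -4.000e-03  1.000e-03] dist 80.5
wrist
scene
nl 154 31 cen [487.4   0.6] len 55 w 23 ang -1.015 q 1.57 z 86
nr 143 26 cen [ 453.9 -135.5] len 54 w 25 ang -1.047 q 1.60 z 86
fl 190 36 cen [622.2 -33.7] len 55 w 25 ang -1.018 q 1.57 z 86
fr 174 31 cen [ 588.7 -169.1] len 54 w 27 ang -1.026 q 1.58 z 87
[423.3 344.6 144.7] [ 0.3  0.3 -0. ] -0.045111342926653204
scene [[86, 0, 60, 67, 1591], [299, 0, 69, 47, 1695], [371, 0, 180, 131, 12627], [362, 30, 7, 7, 25], [306, 38, 3, 8, 18], [366, 43, 5, 16, 34], [97, 45, 12, 22, 148], [313, 73, 56, 33, 624], [441, 124, 64, 81, 2777], [246, 198, 7, 5, 30], [253, 202, 8, 13, 79], [237, 204, 16, 18, 174], [295, 217, 7, 5, 31], [287, 222, 24, 21, 276], [210, 232, 7, 6, 34], [458, 235, 13, 12, 126], [218, 237, 9, 14, 99], [200, 240, 18, 19, 206], [262, 256, 7, 6, 34], [270, 260, 9, 14, 105], [458, 261, 19, 13, 175], [252, 263, 19, 20, 219]]
top [[66, 195, 156, 285, 23068], [350, 199, 7, 8, 41], [361, 203, 7, 9, 43], [175, 210, 10, 9, 63], [346, 210, 7, 9, 47], [355, 214, 7, 9, 47], [404, 217, 8, 10, 51], [415, 221, 8, 8, 37], [183, 224, 7, 11, 42], [400, 228, 7, 9, 40], [409, 232, 9, 9, 58], [176, 238, 12, 11, 92], [188, 249, 6, 4, 18], [332, 251, 7, 9, 49], [341, 256, 7, 9, 39], [89, 258, 15, 60, 403], [327, 263, 7, 8, 44], [336, 268, 7, 7, 44], [387, 270, 8, 10, 56], [397, 275, 9, 8, 38], [382, 283, 7, 7, 38], [391, 286, 8, 9, 54], [271, 376, 194, 104, 13014], [278, 416, 11, 30, 179], [284, 424, 15, 26, 200], [297, 431, 17, 12, 87], [297, 444, 5, 5, 18], [617, 448, 22, 24, 372], [290, 466, 37, 14, 104], [306, 472, 9, 8, 33], [610, 476, 30, 4, 75]]
```

View pics/sscene.png

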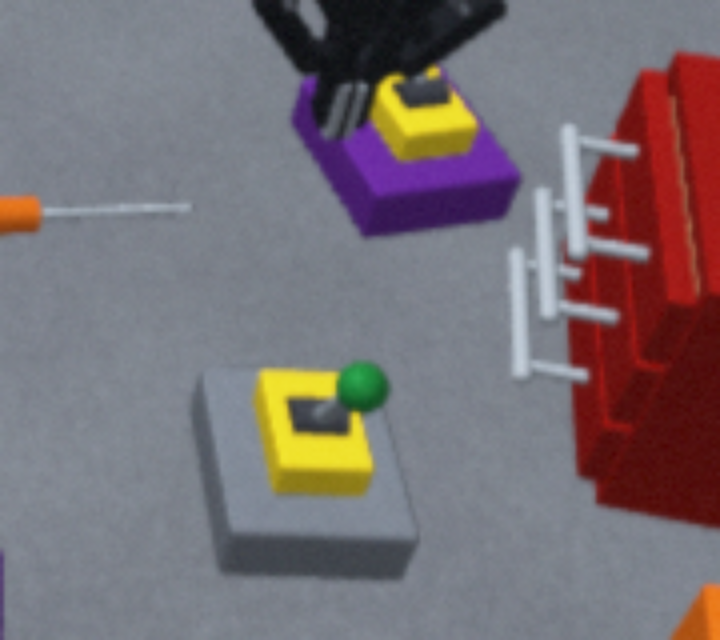

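View pics/stop.png

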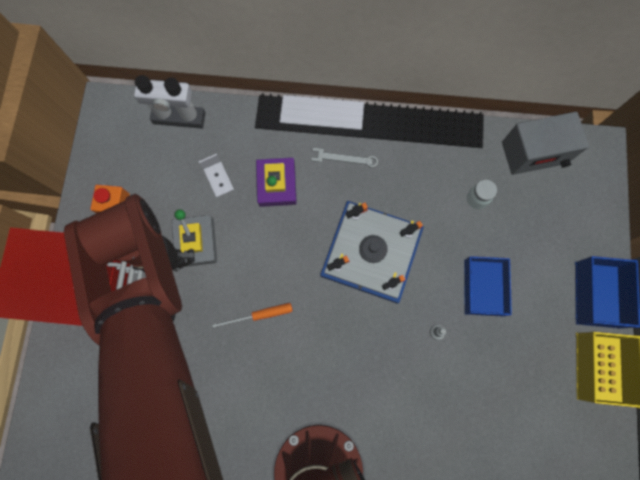

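The lever is fully over, with the ball at (362,387) in the scene crop. The screws are home, and no image difference shows at any bystander. I'll hand in.

```bash
python3 -c "
from bench import manip
print(manip.job_done())"
```

```text
the job is handed in; nothing more can be done
None
```

All four wing screws are home and the green enable lever is fully over. I handed the job in at about 36 s; it reported no verdict.

- **First pass:** near left, far right, near right, far left. All four measured 0.84–0.87 rad before the second pass began.
- **Second pass:** far left, near right, near left, far right. The last check read 1.57–1.60 rad on every screw, against a limit of 1.44.
- **Lever:** I pushed it with the fingers shut until it met its stop, with about 10 N of reaction. After backing off it measured 0.98–1.01 rad.
- **Bystanders:** comparing the start and end pictures showed no change at any of the loose things. The gripper was clear, with near-zero force on the tool.

**Checks that disagreed:**
- **Fingertip height:** the reported tool point lies about 40 mm beyond the real fingertips along the tool. My first close on the near left screw therefore shut on air above the bar, touching nothing. I found this in the camera depth and corrected for it from then on.
- **Camera positions:** the wrist and scene cameras differ by about 2–3 mm in x, so I used values between them.

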